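# Let sample dishes out of a tipping tray past a sorting card

## Task

Empty the sealed sample dishes from the tipping tray into the blue carrier: stand the carrier on the bench under the orange-marked low left corner of the tray's lip, turn the yellow lock knob clockwise until it clicks past its detent, then hold the sorting card across the lip, its orange face to the dishes and its end against the right-hand side wall, so that only a gap one dish wide stays open at the marked corner, and press the tray down with it until every dish has slid out through the gap (pick up by hand only those that miss the carrier, never out of the tray). Then let the tray come up level, stand the card back upright on its green mat, and turn the knob fully back past its click so that the tray is locked, and bring the carrier with all the dishes in it back to its yellow bay, standing square in the middle of it as marked, its handle away from the station. Do not shove the sanitiser bottle or the tube rack.

Things in the scene. Friction and masses are not known exactly. Their poses are not given: they have to be found in the camera images.
- station: grey foot of the tipping station, fixed; origin on the bench straight below the hinge's middle, x from the tray's lip to its back wall, y to the left seen from the lip, z up. Foot plate 12 mm thick over x -30 to 120, y -230 to 100 mm; pillar 60 x 70 mm under the hinge; knob post 48 mm in diameter at x -5, y -200 mm.
- carrier_place (a point): point of the bench, fixed to the station (x -190, y +100 mm, axes as station) under the left end of the lip: a carrier standing with its origin here and its axes along these catches what leaves the gap.
- tray_floor (a point): point of the aluminium tray's floor (upper face, 140 mm above the bench) on the hinge; tips with the tray: x to the back wall, y to the left wall, z normal to the floor. Floor: x -135 (open lip) to +75 mm, y -112 to +112 mm; left, right and back walls 30 mm high, 5 mm thick. The dishes lie flat in it in two loose rows, none nearer the lip than x -55 mm. Floor and walls are slippery.
- card_place (a point): point of the tray's floor (x -100, y -34 mm there, same axes, tips with it) where the card's origin goes, its axes along these: the card then spans the lip from the right wall, orange face 25 mm towards the dishes, and leaves a 71 mm gap at the left wall. Two dishes may wedge there; sliding the card some 18 mm uphill and back frees them.
- tray (a joint): tipping angle of the tray, 0 (level, sprung up) to 0.40 rad (stop). It is a right-hand turn about the level, skewed axis (-sin 20 deg, -cos 20 deg, 0) of point hinge, so the front left corner sinks lowest, to 75 mm above the bench. From about 0.15 rad dishes slide to the card and left along it to the gap; at 0.36 rad it empties in a few seconds.
- hinge (a point): fixed point of the hinge axis at the level of the tray's floor, 140 mm above the bench; axes as station. Pressing on the floor at card_place (card weight included) takes about 4 N at first, 6 N at the stop, and should follow the turn; let go, the spring lifts the tray level. While locked it yields only about 0.03 rad.
- lock_knob (a joint): angle of the lock knob: 0 locked (a steel bolt arm lies under the tray), 1.4 rad free (the arm is turned aside); grows clockwise seen from above. A sprung detent has its hump at 0.7 rad, takes about 0.3 N m, and pushes the knob off to 0.3 or less on one side, 1.1 or more on the other; beyond that it stays where left.
- knob_grip (a point): grip of the yellow lock knob, 154 mm above the bench on its upright axis; it turns with the knob. The knob's bar lies along this point's x: 56 mm long, 14 mm thick, from 134 to 170 mm above the bench, over a 48 mm disc.
- card: sorting card, an angle-shaped barrier that stands by itself, 300 g; origin at the centre of its handle's foot, on its underside, y along its length, x towards the orange face, z up. Heavy steel foot plate x -30 to 25, y -75 to 75, 4 mm thick; orange upright plate 150 mm long, 60 mm high, 5 mm thick, its face at x +25 mm; white handle block in the middle 14 mm (x) by 60 mm (y), 110 mm high.
- card_handle (a point): point of the card's handle, 90 mm above its underside (20 mm below the handle's top), axes as card: grip it here, fingers closing along x.
- mat: green mat 100 x 200 x 3 mm, fixed to the bench, the card's home; origin on the bench under its centre, y along its length. The card stands on it at the start.
- bay: yellow outline 200 x 208 mm painted flat on the bench, the carrier's home; the origin is where the carrier's origin belongs, axes likewise (the outline reaches 14 mm farther to +y, for the handle). The carrier starts in or near it.
- carrier: blue open box 160 (x) x 140 (y) x 60 mm high, walls and floor 5 mm, 300 g; origin under the centre of its floor.
- carrier_handle (a point): white grip block on the carrier's +y wall, 76 mm from its centre, 60 mm (x) by 12 mm (y), from 40 to 80 mm above its underside; the point is 62 mm above the underside, axes as carrier.
- dish1: sealed sample dish with a red band and spot, a smooth, slippery flat disc 60 mm in diameter and 22 mm thick, 40 g; origin at its centre, z its axis. Absent in some starts
- dish2: sealed sample dish with a green band and spot, a smooth, slippery flat disc 60 mm in diameter and 22 mm thick, 40 g; origin at its centre, z its axis. Absent in some starts
- dish3: sealed sample dish with a red band and spot, a smooth, slippery flat disc 60 mm in diameter and 22 mm thick, 40 g; origin at its centre, z its axis. Absent in some starts
- dish4: sealed sample dish with a green band and spot, a smooth, slippery flat disc 60 mm in diameter and 22 mm thick, 40 g; origin at its centre, z its axis. Absent in some starts
- dish5: sealed sample dish with a red band and spot, a smooth, slippery flat disc 60 mm in diameter and 22 mm thick, 40 g; origin at its centre, z its axis. Absent in some starts
- sanitiser: blue sanitiser bottle 60 mm in diameter, 150 mm high, a bystander; origin under its centre.
- tube_rack: blue rack 100 x 140 mm, 93 mm high with red- and green-capped tubes, a bystander; origin under its centre.
There are look-alikes about, which are no part of the job. Leave any brown or pink look-alike of the carrier alone.

How it is judged:
On the way, in this order (a step that is already met when the one before it is completed fails the run):
1. the lock knob is turned past its click and the tray is free (value of joint lock_knob above 1.15 rad), for 0.1 s.
2. the tray is tipped with the held card standing across its lip, the gap at the low left corner (value of joint tray above 0.2 rad and x of card in the frame of tray_floor between -0.135 and -0.07 m and y of card in the frame of tray_floor between -0.055 and -0.012 m and z of card in the frame of tray_floor between -0.015 and 0.015 m and x of tray_floor in the frame of card above 0.05 m and angle between the y axis of card and the y axis of tray_floor, either way round below 0.2 rad and contact force between the fingers and card above 0.5 N), for 0.2 s.
3. every dish is out of the tray and in the carrier (x of dish1 in the frame of carrier between -0.078 and 0.078 m and y of dish1 in the frame of carrier between -0.068 and 0.068 m and z of dish1 in the frame of carrier between 0 and 0.08 m and x of dish2 in the frame of carrier between -0.078 and 0.078 m and y of dish2 in the frame of carrier between -0.068 and 0.068 m and z of dish2 in the frame of carrier between 0 and 0.08 m and x of dish3 in the frame of carrier between -0.078 and 0.078 m and y of dish3 in the frame of carrier between -0.068 and 0.068 m and z of dish3 in the frame of carrier between 0 and 0.08 m and x of dish4 in the frame of carrier between -0.078 and 0.078 m and y of dish4 in the frame of carrier between -0.068 and 0.068 m and z of dish4 in the frame of carrier between 0 and 0.08 m and x of dish5 in the frame of carrier between -0.078 and 0.078 m and y of dish5 in the frame of carrier between -0.068 and 0.068 m and z of dish5 in the frame of carrier between 0 and 0.08 m), for 0.2 s.
At the end, for the whole second after the job is handed in: All dishes lie still in the carrier, under 80 mm above its underside; carrier upright in its bay within 35 mm each way and 0.25 rad; card upright on its mat, within 35 mm across and 40 mm along of its centre; knob under 0.2 rad; tray under 0.06 rad (all of step 3 and linear speed of each of dish1, dish2, dish3, dish4, dish5 below 0.03 m/s and angle between each of carrier, card's own z axis and vertical below 0.1 rad and height (world z) of carrier below 0.012 m and x of card in the frame of mat between -0.035 and 0.035 m and y of card in the frame of mat between -0.04 and 0.04 m and z of card in the frame of mat between -0.005 and 0.01 m and x of carrier in the frame of bay between -0.035 and 0.035 m and y of carrier in the frame of bay between -0.035 and 0.035 m and angle between the x axis of carrier and the x axis of bay, either way round below 0.25 rad and y of carrier_handle in the frame of bay above 0 m and value of joint lock_knob below 0.2 rad and value of joint tray below 0.06 rad); the robot touches nothing.
It fails at once if the sanitiser bottle or tube rack is shoved more than 30 mm or knocked over ((distance of sanitiser from where it was at the start of the episode above 0.03 m or angle between sanitiser's own z axis and vertical above 0.5 rad) or (distance of tube_rack from where it was at the start of the episode above 0.03 m or angle between tube_rack's own z axis and vertical above 0.5 rad)).
It fails at once if a dish is taken hold of by the fingers while it lies in the tray ((contact force between the fingers and dish1 above 1 N and x of dish1 in the frame of tray_floor between -0.09 and 0.075 m and y of dish1 in the frame of tray_floor between -0.112 and 0.112 m and z of dish1 in the frame of tray_floor between 0 and 0.03 m) or (contact force between the fingers and dish2 above 1 N and x of dish2 in the frame of tray_floor between -0.09 and 0.075 m and y of dish2 in the frame of tray_floor between -0.112 and 0.112 m and z of dish2 in the frame of tray_floor between 0 and 0.03 m) or (contact force between the fingers and dish3 above 1 N and x of dish3 in the frame of tray_floor between -0.09 and 0.075 m and y of dish3 in the frame of tray_floor between -0.112 and 0.112 m and z of dish3 in the frame of tray_floor between 0 and 0.03 m) or (contact force between the fingers and dish4 above 1 N and x of dish4 in the frame of tray_floor between -0.09 and 0.075 m and y of dish4 in the frame of tray_floor between -0.112 and 0.112 m and z of dish4 in the frame of tray_floor between 0 and 0.03 m) or (contact force between the fingers and dish5 above 1 N and x of dish5 in the frame of tray_floor between -0.09 and 0.075 m and y of dish5 in the frame of tray_floor between -0.112 and 0.112 m and z of dish5 in the frame of tray_floor between 0 and 0.03 m)).
It fails at once if a dish goes over the lip elsewhere than through the gap at the low left corner ((contact force between the fingers and dish1 below 0.1 N and x of dish1 in the frame of station between -0.18 and -0.145 m and y of dish1 in the frame of station between -0.13 and 0.025 m and z of dish1 in the frame of station between 0.085 and 0.2 m) or (contact force between the fingers and dish2 below 0.1 N and x of dish2 in the frame of station between -0.18 and -0.145 m and y of dish2 in the frame of station between -0.13 and 0.025 m and z of dish2 in the frame of station between 0.085 and 0.2 m) or (contact force between the fingers and dish3 below 0.1 N and x of dish3 in the frame of station between -0.18 and -0.145 m and y of dish3 in the frame of station between -0.13 and 0.025 m and z of dish3 in the frame of station between 0.085 and 0.2 m) or (contact force between the fingers and dish4 below 0.1 N and x of dish4 in the frame of station between -0.18 and -0.145 m and y of dish4 in the frame of station between -0.13 and 0.025 m and z of dish4 in the frame of station between 0.085 and 0.2 m) or (contact force between the fingers and dish5 below 0.1 N and x of dish5 in the frame of station between -0.18 and -0.145 m and y of dish5 in the frame of station between -0.13 and 0.025 m and z of dish5 in the frame of station between 0.085 and 0.2 m)).
Of dish1, dish2, dish3, dish4, dish5 only 3 to 5 are there at a start; the rules pass over those that are not, and their reading is None.
At some moment in a run one of card, carrier may be knocked a few centimetres aside while the robot is not near it.
It also fails if it takes over 200 s, if anything falls off the work surface, if the arm or the gripper's body presses on something with over 40 N, if the wrist force passes 120 N, or if a joint passes its speed limit or range.

## Robot

A 6-joint arm with a two-finger parallel gripper is mounted at the origin on the work surface. World frame = base frame: x ahead of the robot, y to its left, z up, the work surface at z = 0. Lengths are in m, angles in rad, forces in N, time in s.
With the tool pointing down it reaches from about 0.375 to 0.975 m from the base axis. Payload 3.8 kg.
Tool frame: the origin (TCP) lies midway between the tips of the shut fingers; the grasp point (between the pads) lies 19 mm behind it; z points along the fingers, y is the line along which they close (so a half turn about z gives the same grasp; the last joint's range is limited). The gripper opens to 85 mm and grips with 20 to 120 N. Pads are 22 mm wide; open, the fingers measure 114 mm over their backs; the gripper's body (76 mm by 85 mm) begins 54 mm behind the grasp point. The pads swing forward as they close: fully open they stand 13 mm farther back than shut.
Start: joints at [-1.241, 0.264, 1.604, -0, 1.274, -0.037], TCP at [0.242, -0.63, 0.231] pointing down, gripper open.
Joint ranges: [-2.63, 2.63], [-0.94, 2.18], [0.31, 2.57], [-1.31, 4.45], [0, 2.66], [-2.55, 2.55]. Speed limits (rad/s): [2.57, 2.57, 3.14, 3.14, 3.14, 3.14].

## Interface

Orientations are given as a rotation vector (axis times angle).
In Python, from workcell import sensors, viewer, job gives the robot as it stands.
- The arm moves only by the shell command python3 -m inch 'ROWS' [FORCE]. ROWS is JSON, one flat list of numbers, 7 for each row, row after row: the shift along the tool's x, y, z in mm, then the turn, a rotation vector about the tool's x, y, z in degrees, then the finger opening in mm, from 0 to 85.4. A call has exactly 8 rows; each row shifts and turns the commanded pose from where the row before left it, along the tool's axes as they then stand; what a row does not reach is not made up. A row lasts 1/10 s, in which the tool goes at most 50 mm and 8.59 degrees, less where a joint would pass 70% of its speed; a pose out of reach is approached as far as the arm can. A call is refused whole if a number of a shift passes 50 or a number of a turn 8.59, either way. A call with a gripper value outside its range is refused whole. The fingers move at their own pace and stop on an object; FORCE is the grip in N (left out, the last holds). Time passes only in rows, so rows that do not move let the fingers close, or fill a call up. It gives the time, the measured TCP pose, the force, the opening and the grip force at its end, in the units of the state.
- sensors.read_state(): the state, without advancing time (a new reading comes with each control period).
- viewer.read_camera(name): name is "scene" or "top" or "wrist"; returns the picture (480x640x3 uint8, red, green, blue); there is no depth.
- viewer.camera_params(name): a dict with "K" (3x3 intrinsics, pixels), "world_to_cam" (4x4, takes a point from world to camera coordinates). Camera axes: x right, y down, z forward; pixel columns grow to the right and rows downward; lengths in m; the calibration is good to about 2 mm. The wrist camera is an equidistant fisheye: a pixel r from the principal point sees the ray r / f radians off the axis. A picture is of the moment at which its call begins: read the wrist's pose just before it. camera_params takes no time and is no camera call; for the wrist camera it gives the pose at the moment of the call.
- job.finish_job(): hands the job in; it is judged then, once.
The state is a dict: "time": time; "q": joint angles; "joint_vel": joint speeds; "joint_torque": joint torques, N m; "tool_pos": TCP position; "tcp_rot": TCP orientation; "wrist_force": force on the tool from outside, world axes, zero at the start; "torque": the same for the moment, N m; "width": opening from 0.0 (shut) to 1.0 (fully open); "grip_force": force on a finger pad.
Only numpy, scipy, OpenCV 4.12 (cv2) and the standard library are available. Lean on these libraries where they do the work, as an engineer would, in place of code of your own. Each camera call takes 0.05 s, during which the arm holds its last target. There are 200 camera calls.

## Working session

There is one attempt and no reset: what is moved stays moved. The work goes in short steps, Python scripts to look and compute and a shell command to move; the robot and the scene stay as the last step left them, time stands still between calls to the robot, and variables do not carry over. Pictures are saved under pics/ and viewed, at most 14 in all, crops included, and the job is handed in when it is done.

```bash
ls; mkdir -p pics; python3 - <<'E'
from workcell import sensors, viewer
import cv2,numpy as np
s=sensors.read_state();print(s)
for n in ("scene","top"):
    im=viewer.read_camera(n);cv2.imwrite(f"pics/{n}0.png",im[:,:,::-1])
    p=viewer.camera_params(n);print(n,np.round(p["K"],1).tolist(),np.round(p["world_to_cam"],4).tolist())
E
```

```text
pics
{'time': 0.0, 'q': array([-1.24091960e+00,  2.64753545e-01,  1.60541519e+00, -2.74790444e-05,
        1.27368003e+00, -3.68983541e-02]), 'joint_vel': array([-0.00099159, -0.00011845,  0.00052078,  0.00176186, -0.00079046,
        0.00067393]), 'joint_torque': array([-1.04717976e-03, -5.15119064e+01, -3.67315471e+01, -1.42605204e-04,
        1.27992526e-02, -2.43793657e-06]), 'tool_pos': array([ 0.24180875, -0.62940256,  0.22993951]), 'tcp_rot': array([-3.08671999e+00, -5.72511212e-01,  5.57707611e-04]), 'wrist_force': array([-0.27978238, -0.2934045 ,  0.5081285 ]), 'torque': array([-0.01308911, -0.02501175, -0.02084427]), 'grip_force': 0.0, 'width': 1.0035237251976834}
scene [[558.2, 0.0, 314.2], [0.0, 558.2, 239.1], [0.0, 0.0, 1.0]] [[-0.6554, 0.7552, 0.0146, 0.2828], [0.5875, 0.5218, -0.6186, -0.1976], [-0.4748, -0.3968, -0.7856, 1.7029], [0.0, 0.0, 0.0, 1.0]]
top [[529.1, 0.0, 327.0], [0.0, 529.1, 243.0], [0.0, 0.0, 1.0]] [[-0.0286, -0.9996, -0.0022, 0.0315], [-0.9986, 0.0287, -0.044, 0.4654], [0.044, 0.001, -0.999, 1.309], [0.0, 0.0, 0.0, 1.0]]
```

View pics/top0.png

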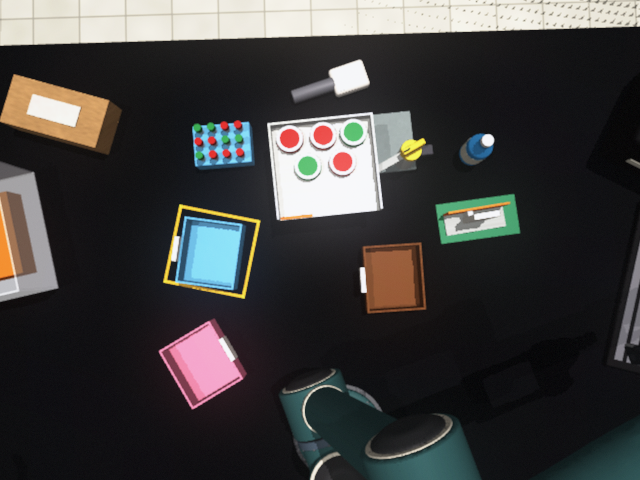

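View pics/scene0.png

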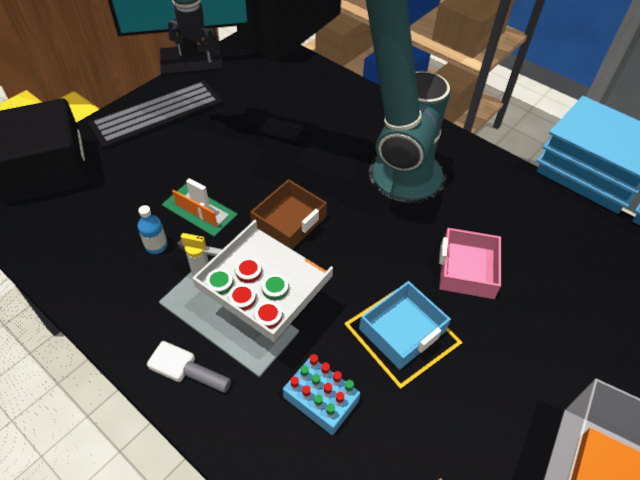

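```bash
cat > h.py <<'E'
import numpy as np, cv2
from scipy.spatial.transform import Rotation as R
from workcell import sensors, viewer
def rays(cam,px,prm):
    K=np.array(prm["K"]);T=np.array(prm["world_to_cam"]);px=np.atleast_2d(px).astype(float)
    u=(px-K[:2,2])/[K[0,0],K[1,1]]
    if cam=="wrist":
        r=np.linalg.norm(u,axis=1,keepdims=True)+1e-9
        d=np.hstack([u/r*np.sin(r),np.cos(r)])
    else: d=np.hstack([u,np.ones((len(u),1))])
    return -T[:3,:3].T@T[:3,3], d@T[:3,:3]
def plane(cam,px,z,prm):
    c,d=rays(cam,px,prm); return (c+d*((z-c[2])/d[:,2])[:,None])[:,:2]
def shot(cam,name):
    prm=viewer.camera_params(cam); im=viewer.read_camera(cam)[:,:,::-1].copy()
    cv2.imwrite(f"pics/{name}.png",im); return im,prm
def mask(im,lo,hi,box=None):
    m=cv2.inRange(cv2.cvtColor(im,cv2.COLOR_BGR2HSV),lo,hi)
    if box: z=np.zeros_like(m);x0,y0,x1,y1=box;z[y0:y1,x0:x1]=m[y0:y1,x0:x1];m=z
    return m
def big(m): return max(cv2.findContours(m,cv2.RETR_EXTERNAL,cv2.CHAIN_APPROX_NONE)[0],key=cv2.contourArea)[:,0]
def rect(pts):  # world minAreaRect: centre mm, sides mm, angle deg, corners
    r=cv2.minAreaRect((np.array(pts)*1000).astype(np.float32)); return np.round(r[0],1),np.round(r[1],1),round(r[2],1),np.round(cv2.boxPoints(r)).tolist()
def st():
    s=sensors.read_state(); M=R.from_rotvec(s["tcp_rot"]).as_matrix(); return s,np.array(s["tool_pos"]),M
def go(x,y,z,yx=None):
    """x,y,z in mm; yx = wanted world heading (deg) of tool y axis (mod 180), tool down.
    prints the turn about tool axes, and shift in tool axes after the turn."""
    s,p,M=st()
    if yx is None: T=M
    else:
        c=[]
        for a in (yx,yx+180):
            yv=np.array([np.cos(np.radians(a)),np.sin(np.radians(a)),0]);zv=np.array([0,0,-1.])
            Mt=np.column_stack([np.cross(yv,zv),yv,zv]);rv=R.from_matrix(M.T@Mt).as_rotvec(degrees=True);c.append((np.linalg.norm(rv),Mt,rv))
        for n,Mt,rv in sorted(c,key=lambda t:t[0]): print("turn",np.round(rv,1),"q6",round(s["q"][5],2))
        T=min(c,key=lambda t:t[0])[1]
    print("shift (after 1st turn)",np.round(T.T@(np.array([x,y,z])-p*1000),1),"t",round(s["time"],1),"p",np.round(p*1000,1),"yhead",round(np.degrees(np.arctan2(M[1,1],M[0,1])),1),"zax",np.round(M[:,2],3),"w",round(s["width"]*85.4,1),"g",round(s["grip_force"],1),"F",np.round(s["wrist_force"],1))
E
python3 - <<'E'
from h import *
im=cv2.imread("pics/top0.png");prm=viewer.camera_params("top")
print("cam",rays("top",[0,0],prm)[0])
def rep(n,m,z):
    c=big(m);print(n,*rect(plane("top",c,z,prm)),"px",c.mean(0).round())
rep("bay",mask(im,(20,120,120),(35,255,255),(150,190,280,310)),0)
rep("mat",mask(im,(50,100,60),(80,255,255),(420,180,540,260)),.003)
rep("cardorange",mask(im,(5,150,100),(20,255,255),(430,190,530,225)),.06+.003)
rep("knob",mask(im,(20,120,120),(35,255,255),(390,130,440,170)),.17)
rep("carrier",mask(im,(90,80,120),(110,255,255),(165,205,262,300)),.06)
rep("tray",mask(im,(0,0,140),(180,60,255),(255,105,385,225)),.17)
rep("mark",mask(im,(5,150,100),(20,255,255),(265,205,330,225)),.14)
rep("bottle",mask(im,(90,100,60),(120,255,255),(450,120,500,175)),.1)
rep("rack",mask(im,(90,80,80),(115,255,255),(185,115,262,175)),.08)
out=np.hstack([cv2.resize(im[105:230,255:455],None,fx=2,fy=2,interpolation=cv2.INTER_CUBIC),cv2.resize(im[185:310,155:275],(480,500),interpolation=cv2.INTER_CUBIC)[:250*1]]) if 0 else cv2.resize(im[105:250,255:455],None,fx=4,fy=4,interpolation=cv2.INTER_CUBIC)
cv2.imwrite("pics/crop1.png",out)
E
```

```text
cam [0.40803787 0.0169269  1.32824465]
bay [455.2 309.1] [210.6 202.4] 77.2 [[333.0, 229.0], [531.0, 184.0], [577.0, 389.0], [380.0, 434.0]] px [211. 251.]
mat [ 517.3 -360.8] [102.9 202.9] 6.3 [[455.0, -266.0], [477.0, -467.0], [580.0, -456.0], [557.0, -254.0]] px [477. 219.]
cardorange [ 537.  -342.6] [  6.3 158.4] 7.8 [[523.0, -265.0], [545.0, -422.0], [551.0, -421.0], [529.0, -264.0]] px [476. 208.]
knob [ 660.4 -178.5] [46.4 55.8] 5.5 [[635.0, -153.0], [640.0, -208.0], [686.0, -204.0], [681.0, -148.0]] px [413. 148.]
carrier [449. 303.] [143.4 162.3] 80.7 [[357.0, 245.0], [518.0, 219.0], [541.0, 361.0], [380.0, 387.0]] px [209. 252.]
tray [630.4   6.1] [219.4 260.6] 4.3 [[511.0, 128.0], [531.0, -132.0], [750.0, -116.0], [730.0, 144.0]] px [328. 165.]
mark [521.8  86.2] [ 3.9 67.9] 3.6 [[518.0, 120.0], [522.0, 52.0], [526.0, 52.0], [522.0, 120.0]] px [296. 217.]
bottle [ 677.6 -343.4] [58.  60.2] 42.7 [[636.0, -341.0], [677.0, -385.0], [719.0, -346.0], [678.0, -302.0]] px [479. 146.]
rack [704.3 259.7] [105.7 142.8] 3.0 [[648.0, 328.0], [655.0, 186.0], [761.0, 191.0], [753.0, 334.0]] px [220. 142.]
```

View pics/crop1.png

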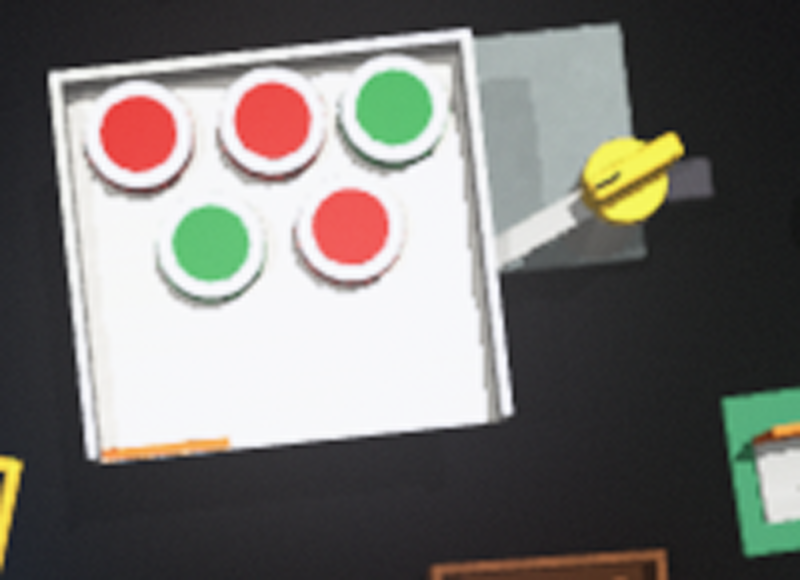

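```bash
cat >> h.py <<'E'
def fit(model,world):  # 2-D rigid fit -> yaw, origin
    model=np.array(model,float);world=np.array(world,float);a=model-model.mean(0);b=world-world.mean(0)
    th=np.arctan2((a[:,0]*b[:,1]-a[:,1]*b[:,0]).sum(),(a*b).sum());Q=np.array([[np.cos(th),-np.sin(th)],[np.sin(th),np.cos(th)]])
    o=world.mean(0)-Q@model.mean(0);return np.degrees(th),o,np.round(world-(model@Q.T+o),1),Q
E
python3 - <<'E'
from h import *
prm=viewer.camera_params("top")
px=np.array([(50,72),(470,30),(512,412),(90,460)])/4+[255,105]
w=plane("top",px,.17,prm)*1000
th,o,res,Q=fit([(80,117),(80,-117),(-135,-117),(-135,117)],w);print("station",th,o,res)
S=lambda x,y:(np.round(Q@[x,y]+o,1))
print("place",S(-190,100),"knob",S(-5,-200),"cardplace",S(-100,-34),"place handle",S(-190,176))
k=plane("top",np.array([(585,190),(680,145)])/4+[255,105],.17,prm)*1000;print("bar",k,np.degrees(np.arctan2(*(k[1]-k[0])[::-1])))
go(430,290,300,80)
E
```

```text
station 4.444823587580207 [657.34159788  19.51746211] [[ 0.8 -0.2]
 [-0.7  0. ]
 [ 0.8  0.5]
 [-0.9 -0.4]]
place [460.2 104.5] knob [ 667.9 -180.3] cardplace [560.3 -22.1] place handle [454.3 180.3]
bar [[ 654.33738047 -151.42944784]
 [ 677.86253728 -204.73149248]] -66.18546503201323
turn [-0.1  0.  31. ] q6 -0.04
turn [  -0.    -0.2 -149. ] q6 -0.04
shift (after 1st turn) [  25.6 -938.2  -69.9] t 0.1 p [ 241.9 -629.5  230.1] yhead -69.0 zax [-0.001  0.002 -1.   ] w 85.5 g 0.0 F [-0.6 -0.5 -0.5]
```

```bash
sed -i 's/for a in (yx,yx+180):/for a in (yx,):/' h.py; python3 -c "
from h import *
go(668,-180,270,24)
go(668,-180,270)"
```

```text
turn [ -0.1  -0.1 -93. ] q6 -0.04
shift (after 1st turn) [237.3 572.1 -39.9] t 0.1 p [ 241.9 -629.5  230.1] yhead -69.0 zax [-0.001  0.002 -1.   ] w 85.5 g 0.0 F [-0.6 -0.5 -0.5]
shift (after 1st turn) [ 559.  -266.8  -39.4] t 0.1 p [ 241.9 -629.5  230.1] yhead -69.0 zax [-0.001  0.002 -1.   ] w 85.5 g 0.0 F [-0.6 -0.5 -0.5]
```

```bash
python3 -m inch '[40,-19,-6,0,0,0,60, 40,-19,-6,0,0,0,60, 40,-19,-6,0,0,0,60, 40,-19,-6,0,0,0,60, 40,-19,-4,0,0,0,60, 40,-19,-4,0,0,0,60, 40,-19,-4,0,0,0,60, 40,-19,-4,0,0,0,60]'
python3 -m inch '[40,-19,0,0,0,0,60, 40,-19,0,0,0,0,60, 40,-19,0,0,0,0,60, 40,-19,0,0,0,0,60, 40,-19,0,0,0,0,60, 40,-20,0,0,0,0,60, 0,0,0,0,0,-8,60, 0,0,0,0,0,-8,60]'
python3 -m inch '[0,0,0,0,0,-8.5,60, 0,0,0,0,0,-8.5,60, 0,0,0,0,0,-8.5,60, 0,0,0,0,0,-8.5,60, 0,0,0,0,0,-8.5,60, 0,0,0,0,0,-8.5,60, 0,0,0,0,0,-8.5,60, 0,0,0,0,0,-8.5,60]'
python3 -c "
from h import *
im,prm=shot('wrist','w1')
go(668,-180,270,24)"
```

```text
time: 0.9
tool_pos: [0.487, -0.3717, 0.2709]
tcp_rot: [-3.088, -0.573, 0.001]
wrist_force: [0.2, -0.1, 0.3]
width: 0.701
grip_force: 0.0
time: 1.7
tool_pos: [0.6697, -0.1781, 0.27]
tcp_rot: [-2.974, -1.01, 0.002]
wrist_force: [0.3, 1.1, -0.1]
width: 0.702
grip_force: 0.0
time: 2.5
tool_pos: [0.6687, -0.1799, 0.2704]
tcp_rot: [-1.904, -2.497, 0.001]
wrist_force: [-0.5, -0.1, 0.0]
width: 0.707
grip_force: 0.0
turn [-0.1 -0.  -8.3] q6 -0.57
shift (after 1st turn) [ 0.2 -0.7  0.4] t 2.5 p [ 668.7 -179.9  270.4] yhead 15.7 zax [-0.001  0.    -1.   ] w 59.8 g 0.0 F [ 0.1 -0.3 -0.5]
```

View pics/w1.png

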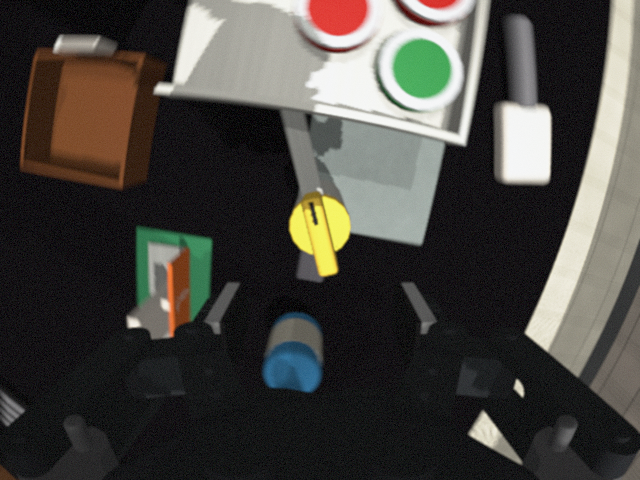

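```bash
python3 -c "
from h import *
im=cv2.imread('pics/w1.png');prm=viewer.camera_params('wrist')
p=plane('wrist',[(314,196),(327,273)],.17,prm)*1000
print(p,p.mean(0),np.degrees(np.arctan2(*(p[1]-p[0])[::-1])),np.linalg.norm(p[1]-p[0]))
m=mask(im,(20,120,215),(35,255,255),(280,180,360,290));print(rect(plane('wrist',big(m),.17,prm)))
"
```

```text
[[ 657.69582452 -154.45427103]
 [ 680.82781426 -204.30579832]] [ 669.26181939 -179.38003468] -65.10786663892502 54.95692606495247
(array([ 664.2, -184.8]), array([24.5, 52.3]), 29.1, [[641.0, -168.0], [666.0, -214.0], [688.0, -202.0], [662.0, -156.0]])
```

```bash
python3 -m inch '[0,0,0,0,0,-4.7,45, 0,0,0,0,0,-4.6,45, 0,0,30,0,0,0,45, 0,0,30,0,0,0,45, 0,0,30,0,0,0,45, 0,0,30,0,0,0,45, 0,0,8,0,0,0,45, 0,0,0,0,0,0,45]'
python3 -m inch '[0,0,0,0,0,0,5, 0,0,0,0,0,0,5, 0,0,0,0,0,0,5, 0,0,0,0,0,0,5, 0,0,0,0,0,0,5, 0,0,0,0,0,0,5, 0,0,0,0,0,0,5, 0,0,0,0,0,0,5]' 60
python3 -c "
from h import *
go(668,-180,142,25)"
```

```text
time: 3.35
tool_pos: [0.6675, -0.1795, 0.1409]
tcp_rot: [-1.703, -2.635, 0.002]
wrist_force: [-0.1, -0.5, -0.3]
width: 0.526
grip_force: 0.0
time: 4.15
tool_pos: [0.6686, -0.181, 0.146]
tcp_rot: [1.704, 2.639, -0.002]
wrist_force: [-6.2, -1.4, 4.4]
width: 0.154
grip_force: 60.4
turn [-0.   0.1 -0.7] q6 -0.72
shift (after 1st turn) [ 1.1 -0.1  4. ] t 4.2 p [ 668.6 -181.   146. ] yhead 24.3 zax [-0.    -0.002 -1.   ] w 13.1 g 60.4 F [-6.2 -1.4  4.4]
```

```bash
python3 -m inch '[0,0,-3,0,0,8,5, 0,0,0,0,0,8,5, 0,0,0,0,0,8,5, 0,0,0,0,0,8,5, 0,0,0,0,0,8,5, 0,0,0,0,0,8,5, 0,0,0,0,0,8,5, 0,0,0,0,0,8,5]'
python3 -m inch '[0,0,0,0,0,7,5, 0,0,0,0,0,7,5, 0,0,0,0,0,0,5, 0,0,0,0,0,0,5, 0,0,0,0,0,0,5, 0,0,0,0,0,0,50, 0,0,0,0,0,0,50, 0,0,0,0,0,0,50]'
python3 -m inch '[0,0,-40,0,0,0,50, 0,0,-40,0,0,0,50, 0,0,-30,0,0,0,50, 0,0,-30,0,0,0,50, 0,0,0,0,0,0,50, 0,0,0,0,0,0,50, 0,0,0,0,0,0,50, 0,0,0,0,0,0,50]'
python3 -c "
from h import *
im,prm=shot('top','t1')
c=cv2.resize(im[100:260,250:530],None,fx=2.8,fy=2.8,interpolation=cv2.INTER_CUBIC)
im,prm=shot('wrist','w2')
m=mask(im,(20,120,215),(35,255,255));print(big(m).mean(0),rect(plane('wrist',big(m),.17,prm)))
cv2.imwrite('pics/c2.png',cv2.resize(im[120:320,200:460],None,fx=2.8,fy=2.8))
go(430,290,300,80)"
```

```text
time: 4.95
tool_pos: [0.6684, -0.181, 0.1461]
tcp_rot: [2.847, 1.327, -0.003]
wrist_force: [-1.3, -2.8, -6.1]
width: 0.149
grip_force: 60.1
time: 5.75
tool_pos: [0.6705, -0.1797, 0.1481]
tcp_rot: [2.984, 0.979, 0.005]
wrist_force: [-0.1, -0.6, -0.2]
width: 0.583
grip_force: 0.0
time: 6.55
tool_pos: [0.6682, -0.1796, 0.284]
tcp_rot: [-2.983, -0.978, 0.004]
wrist_force: [0.1, -0.9, -0.4]
width: 0.583
grip_force: 0.0
[331.53571429 217.34285714] (array([ 682.8, -179.8]), array([38.2, 24.4]), 73.0, [[666.0, -194.0], [689.0, -202.0], [700.0, -165.0], [677.0, -158.0]])
turn [-2.000e-01 -1.000e-01 -1.337e+02] q6 0.64
shift (after 1st turn) [316.3 421.2 -15.6] t 6.7 p [ 668.4 -179.8  284.4] yhead -53.7 zax [-0.003  0.001 -1.   ] w 50.1 g 0.0 F [-0.  -0.3  0.5]
```

View pics/c2.png

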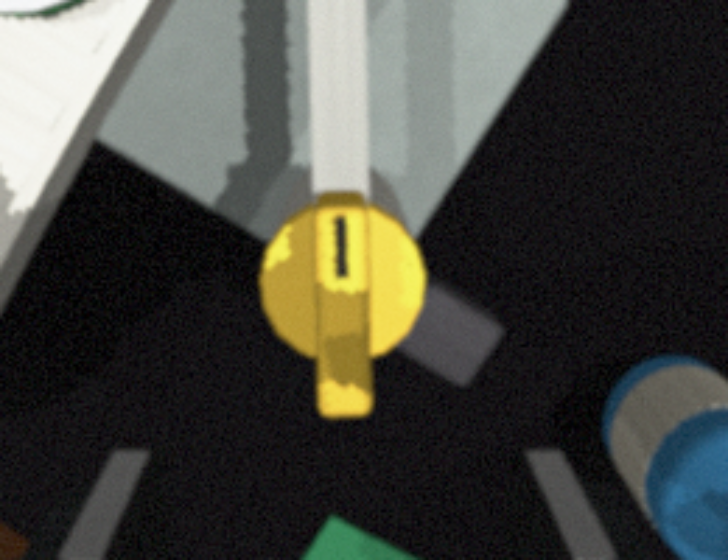

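```bash
python3 -m inch '[8.6,-46.7,0,0,0,-2,85, 10.2,-46.4,-2,0,0,0,85, 10.2,-46.4,-2,0,0,0,85, 10.2,-46.4,-2,0,0,0,85, 10.2,-46.4,-2,0,0,0,85, 10.2,-46.4,-2,0,0,0,85, 10.2,-46.4,-2,0,0,0,85, 10.2,-46.4,-2,0,0,0,85]'
python3 -m inch '[10.2,-46.4,0,0,0,0,85, 10.2,-46.4,-2,0,0,0,85, 10.2,-46.4,-2,0,0,0,85, 0,0,0,0,0,-8.5,85, 0,0,0,0,0,-8.5,85, 0,0,0,0,0,-8.5,85, 0,0,0,0,0,-8.5,85, 0,0,0,0,0,-8.5,85]'
python3 -m inch '[0,0,0,0,0,-8.5,85, 0,0,0,0,0,-8.5,85, 0,0,0,0,0,-8.5,85, 0,0,0,0,0,-8.5,85, 0,0,0,0,0,-8.5,85, 0,0,0,0,0,-8.5,85, 0,0,0,0,0,-8.5,85, 0,0,0,0,0,-8.5,85]'
python3 -c "
from h import *
im,prm=shot('wrist','w3')
c=big(mask(im,(92,80,60),(112,255,255)));print(c.min(0),c.max(0),rect(plane('wrist',c,.06,prm)))
go(460,378,300,81)"
```

```text
time: 7.45
tool_pos: [0.5016, 0.1632, 0.2997]
tcp_rot: [-2.968, -1.03, 0.001]
wrist_force: [0.7, 0.1, 0.2]
width: 0.998
grip_force: 0.0
time: 8.25
tool_pos: [0.4403, 0.29, 0.3034]
tcp_rot: [-2.385, -2.044, 0.002]
wrist_force: [0.0, 0.5, -0.5]
width: 0.994
grip_force: 0.0
time: 9.05
tool_pos: [0.4404, 0.2898, 0.3034]
tcp_rot: [-0.835, -3.028, 0.001]
wrist_force: [0.0, -0.7, -0.0]
width: 0.991
grip_force: 0.0
[244 110] [420 292] (array([450.2, 301.3]), array([145.3, 164.5]), 81.4, [[358.0, 242.0], [521.0, 217.0], [542.0, 361.0], [380.0, 385.0]])
turn [ -0.1  -0.1 -21.5] q6 -0.5
shift (after 1st turn) [-5.6 90.2  3.5] t 9.1 p [440.4 289.8 303.5] yhead 59.5 zax [-0.001 -0.001 -1.   ] w 85.3 g 0.0 F [ 0.1 -0.4  0. ]
```

View pics/w3.png

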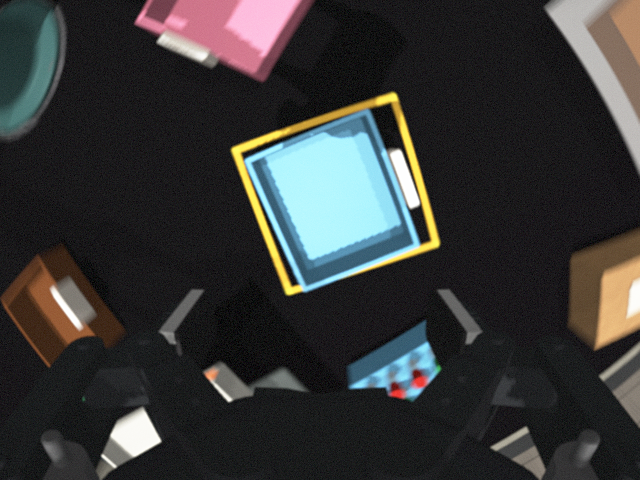

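```bash
python3 -c "
from h import *
im=cv2.imread('pics/w3.png');prm=viewer.camera_params('wrist')
print('handle',rect(plane('wrist',big(mask(im,(0,0,170),(180,60,255),(380,140,430,215))),.08,prm)))
print('bay',rect(plane('wrist',big(mask(im,(20,120,100),(35,255,255),(220,80,450,300))),0,prm)))
go(461.5,376,59,81.3)"
```

```text
handle (array([460.3, 375.6]), array([14.3, 61.4]), 81.7, [[429.0, 373.0], [490.0, 364.0], [492.0, 378.0], [431.0, 387.0]])
bay (array([456. , 306.9]), array([213.4, 205.4]), 78.1, [[333.0, 224.0], [535.0, 181.0], [578.0, 390.0], [377.0, 432.0]])
turn [ -0.1  -0.1 -21.8] q6 -0.5
shift (after 1st turn) [ -7.8  88.4 244.5] t 9.1 p [440.4 289.8 303.5] yhead 59.5 zax [-0.001 -0.001 -1.   ] w 85.3 g 0.0 F [ 0.1 -0.4  0. ]
```

```bash
python3 -m inch '[0,0,0,0,0,-7.3,60, 0,0,0,0,0,-7.3,60, 0,0,0,0,0,-7.2,60, -3.5,44,30,0,0,0,60, -3.7,44,40,0,0,0,60, 0,0,40,0,0,0,60, 0,0,40,0,0,0,60, 0,0,0,0,0,0,60]'
python3 -m inch '[0,0,40,0,0,0,60, 0,0,40,0,0,0,60, 0,0,23,0,0,0,60, 0,0,0,0,0,0,60, 0,0,0,0,0,0,5, 0,0,0,0,0,0,5, 0,0,0,0,0,0,5, 0,0,0,0,0,0,5]' 90
python3 -m inch '[0,0,0,0,0,0,5, 0,0,0,0,0,0,5, 0,0,0,0,0,0,5, 0,0,0,0,0,0,5, 0,0,-10,0,0,0,5, 0,0,-20,0,0,0,5, 0,0,0,0,0,0,5, 0,0,0,0,0,0,5]'
python3 -c "
from h import *
shot('scene','s1')
go(454.3,180.3,78,94.4)"
```

```text
time: 9.9
tool_pos: [0.455, 0.363, 0.1549]
tcp_rot: [-0.259, -3.12, 0.015]
wrist_force: [-0.9, -0.7, -0.5]
width: 0.702
grip_force: 0.0
time: 10.7
tool_pos: [0.4623, 0.3684, 0.0634]
tcp_rot: [0.257, 3.126, 0.008]
wrist_force: [-0.0, 3.7, 8.0]
width: 0.117
grip_force: 90.4
time: 11.5
tool_pos: [0.4599, 0.3661, 0.09]
tcp_rot: [0.257, 3.13, 0.001]
wrist_force: [0.0, 0.3, -3.3]
width: 0.113
grip_force: 88.9
turn [ -0.   -0.  -13.8] q6 -0.78
shift (after 1st turn) [  19.2 -184.4   11.2] t 11.6 p [459.3 365.6  89.2] yhead 80.6 zax [-0.001 -0.001 -1.   ] w 9.4 g 88.9 F [ 0.2  0.3 -4.1]
```

```bash
python3 -c "
import cv2
im=cv2.imread('pics/s1.png');cv2.imwrite('pics/c3.png',cv2.resize(im[240:420,330:530],None,fx=3,fy=3))"
```

```text
(no output)
```

View pics/c3.png

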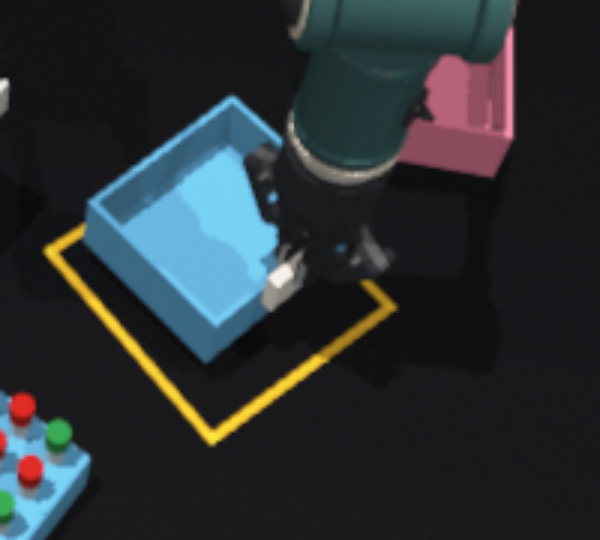

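```bash
python3 -m inch '[0,0,0,0,0,-7,5, 0,0,0,0,0,-6.8,5, 3.2,-25,0,0,0,0,5, 3.2,-32,0,0,0,0,5, 3.2,-32,0,0,0,0,5, 3.2,-32,0,0,0,0,5, 3.2,-32,0,0,0,0,5, 3.2,-31,0,0,0,0,5]'
python3 -c "
from h import *
go(454.3,180.3,64,94.4)"
```

```text
time: 12.35
tool_pos: [0.4532, 0.1794, 0.0882]
tcp_rot: [0.121, -3.137, 0.001]
wrist_force: [0.0, -0.8, -3.5]
width: 0.116
grip_force: 88.9
turn [-0.  -0.2  0. ] q6 -1.32
shift (after 1st turn) [-1.1  0.8 24.2] t 12.3 p [453.2 179.4  88.2] yhead 94.4 zax [-0.003 -0.001 -1.   ] w 9.9 g 88.9 F [ 0.  -0.8 -3.5]
```

```bash
python3 -m inch '[-1,1,8,0,0,0,5, 0,0,8,0,0,0,5, 0,0,5,0,0,0,5, 0,0,3,0,0,0,5, 0,0,0,0,0,0,5, 0,0,0,0,0,0,25, 0,0,0,0,0,0,60, 0,0,0,0,0,0,60]'
python3 -m inch '[0,0,-20,0,0,0,60, 0,0,-40,0,0,0,60, 0,0,-50,0,0,0,60, 0,0,-50,0,0,0,60, 0,0,-40,0,0,0,60, 0,0,-20,0,0,0,60, 0,0,0,0,0,0,60, 0,0,0,0,0,0,60]'
python3 -c "
from h import *
im,prm=shot('wrist','w4')
c=big(mask(im,(92,80,60),(112,255,255)));print(c.min(0),c.max(0),rect(plane('wrist',c,.06,prm)),'target',460.2,104.5)
im,prm=shot('top','t2')
c=big(mask(im,(92,80,60),(112,255,255),(230,190,330,290)));print(c.min(0),c.max(0),rect(plane('top',c,.06,prm)))
c=big(mask(im,(5,150,100),(20,255,255),(430,180,540,235)));print('card',c.min(0),c.max(0),rect(plane('top',c,.063,prm)))
go(520,-350,260,0)
go(520,-350,260)"
```

```text
time: 13.15
tool_pos: [0.4565, 0.1827, 0.0665]
tcp_rot: [-0.122, 3.137, 0.001]
wrist_force: [0.1, 1.2, -0.3]
width: 0.62
grip_force: 0.0
time: 13.95
tool_pos: [0.4558, 0.1822, 0.2859]
tcp_rot: [-0.121, 3.138, 0.001]
wrist_force: [-0.7, 0.4, -0.5]
width: 0.7
grip_force: 0.0
[178 121] [317 278] (array([459.7, 106.6]), array([163.9, 144.1]), 4.4, [[372.0, 172.0], [383.0, 28.0], [547.0, 41.0], [536.0, 185.0]]) target 460.2 104.5
[242 214] [322 289] (array([450.5, 130.8]), array([177.6, 188.9]), 4.7, [[354.0, 218.0], [370.0, 29.0], [547.0, 44.0], [531.0, 232.0]])
card [444 202] [509 214] (array([ 537. , -342.6]), array([  6.3, 158.4]), 7.8, [[523.0, -265.0], [545.0, -422.0], [551.0, -421.0], [529.0, -264.0]])
turn [-0.2 -0.1 94.4] q6 -1.32
shift (after 1st turn) [-531.8   65.3   23.7] t 14.1 p [454.7 181.8 283.7] yhead 94.4 zax [-0.003 -0.001 -1.   ] w 59.9 g 0.0 F [-1.2 -0.4 -0.4]
shift (after 1st turn) [ -24.2 -535.3   24.1] t 14.1 p [454.7 181.8 283.7] yhead 94.4 zax [-0.003 -0.001 -1.   ] w 59.9 g 0.0 F [-1.2 -0.4 -0.4]
```

```bash
python3 -m inch '[-2,-30,0,0,0,0,60, -2,-45,0,0,0,0,60, -2,-45,0,0,0,0,60, -2,-45,0,0,0,0,60, -2,-45,0,0,0,0,60, -2,-45,0,0,0,0,60, -2,-45,0,0,0,0,60, -2,-45,0,0,0,0,60]'
python3 -m inch '[-2,-45,0,0,0,0,60, -2,-45,0,0,0,0,60, -2,-45,0,0,0,0,60, -2,-45,0,0,0,0,60, 0,0,0,0,0,7.8,60, 0,0,0,0,0,7.8,60, 0,0,0,0,0,7.8,60, 0,0,0,0,0,7.8,60]'
python3 -m inch '[0,0,0,0,0,7.8,60, 0,0,0,0,0,7.8,60, 0,0,0,0,0,7.8,60, 0,0,0,0,0,7.8,60, 0,0,0,0,0,7.8,60, 0,0,0,0,0,7.8,60, 0,0,0,0,0,7.8,60, 0,0,0,0,0,0,60]'
python3 -c "
from h import *
im,prm=shot('wrist','w5')
c=big(mask(im,(0,150,100),(18,255,255),(100,60,500,350)));print('orange',c.min(0),c.max(0))
go(517,-348,260,8)"
```

```text
time: 14.85
tool_pos: [0.497, -0.1621, 0.2833]
tcp_rot: [0.121, -3.136, -0.002]
wrist_force: [1.2, 0.0, -0.0]
width: 0.705
grip_force: 0.0
time: 15.65
tool_pos: [0.519, -0.339, 0.2825]
tcp_rot: [-0.736, -3.049, -0.003]
wrist_force: [0.6, 0.9, -0.2]
width: 0.703
grip_force: 0.0
time: 16.45
tool_pos: [0.5191, -0.3388, 0.2829]
tcp_rot: [-2.046, -2.378, 0.001]
wrist_force: [0.5, 0.9, -1.1]
width: 0.704
grip_force: 0.0
orange [136  60] [212  66]
turn [-0.2 -0.1  0.8] q6 -0.77
shift (after 1st turn) [-8.7 -3.5 23.3] t 16.5 p [ 519.3 -338.9  283.3] yhead 8.8 zax [-0.003  0.002 -1.   ] w 60.1 g 0.0 F [ 0.1 -0.4 -1. ]
```

View pics/w5.png

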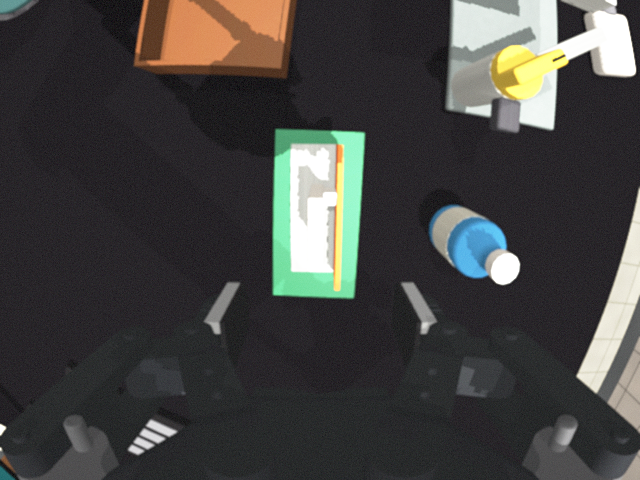

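```bash
python3 -c "
from h import *
im=cv2.imread('pics/w5.png');prm=viewer.camera_params('wrist');print(rays('wrist',[0,0],prm)[0])
cv2.imwrite('pics/c5.png',cv2.resize(im[120:310,260:380],None,fx=3.1,fy=3.1,interpolation=cv2.INTER_CUBIC))
p=plane('wrist',[(340,147),(338,290)],.063,prm)*1000;print('orange',p,np.degrees(np.arctan2(*(p[0]-p[1])[::-1])),np.linalg.norm(p[0]-p[1]))
print('mat',rect(plane('wrist',big(mask(im,(50,100,60),(80,255,255))),.003,prm)))"
```

```text
[ 0.51037849 -0.27478629  0.42694343]
orange [[ 529.42867676 -278.59603283]
 [ 551.60372927 -425.58596412]] 98.57900734382122 148.65319658167797
mat (array([ 517.9, -363.9]), array([103.6, 203.8]), 6.4, [[455.0, -268.0], [478.0, -471.0], [581.0, -459.0], [558.0, -257.0]])
```

View pics/c5.png

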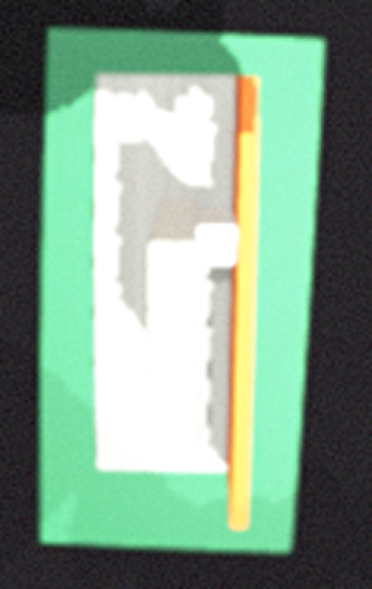

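```bash
cat >> h.py <<'E'
def proj(cam,P,prm):
    T=np.array(prm["world_to_cam"]);K=np.array(prm["K"]);c=np.atleast_2d(P)@T[:3,:3].T+T[:3,3]
    if cam=="wrist":
        r=np.linalg.norm(c[:,:2],axis=1,keepdims=True);u=c[:,:2]/r*np.arctan2(r,c[:,2:])
    else:u=c[:,:2]/c[:,2:]
    return np.round(u*[K[0,0],K[1,1]]+K[:2,2],1)
E
python3 -c "
from h import *
a=np.radians(8.5);Q=np.array([[np.cos(a),-np.sin(a)],[np.sin(a),np.cos(a)]])
P=[[*(Q@[x,y]+[518.2,-355.4]),z] for x,y,z in [(-7,-30,113),(7,-30,113),(7,30,113),(-7,30,113),(-30,75,7),(-30,-75,7)]]
for c in ('wrist','top'):
  p=proj(c,np.array(P)/1000,viewer.camera_params(c));print(p.tolist())
  if c=='wrist':print(((p-[260,120])*3.1).round().tolist())
im=cv2.imread('pics/top0.png');cv2.imwrite('pics/c6.png',cv2.resize(im[185:250,425:530],None,fx=6,fy=6,interpolation=cv2.INTER_CUBIC))
go(518.2,-355.4,90,8.5)
"
```

```text
[[308.2, 266.2], [323.8, 266.3], [324.3, 199.9], [307.9, 199.8], [290.7, 145.4], [292.3, 272.0]]
[[149.0, 453.0], [198.0, 454.0], [199.0, 248.0], [148.0, 247.0], [95.0, 79.0], [100.0, 471.0]]
[[501.8, 214.5], [500.6, 208.6], [475.1, 213.1], [476.2, 219.1], [448.4, 235.1], [507.3, 224.5]]
turn [-0.2 -0.1  0.3] q6 -0.77
shift (after 1st turn) [-16.2  -3.5 193.3] t 16.5 p [ 519.3 -338.9  283.3] yhead 8.8 zax [-0.003  0.002 -1.   ] w 60.1 g 0.0 F [ 0.1 -0.4 -1. ]
```

View pics/c6.png

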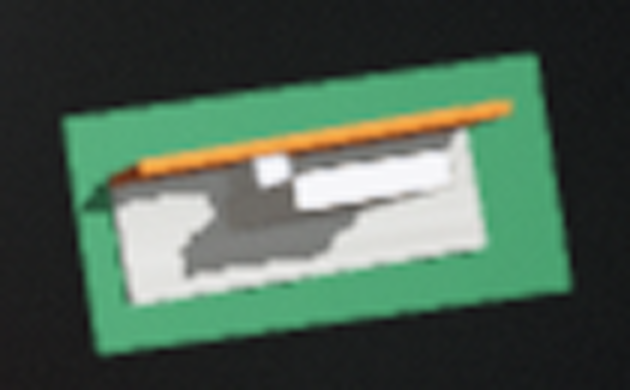

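```bash
python3 -m inch '[-8,-2,25,0,0,0,60, -8.2,-1.5,40,0,0,0,60, 0,0,40,0,0,0,60, 0,0,40,0,0,0,60, 0,0,40,0,0,0,60, 0,0,20,0,0,0,60, 0,0,3,0,0,0,60, 0,0,0,0,0,0,60]'
python3 -c "
from h import *
go(518.2,-355.4,75,8.5)"
python3 -m inch '[0,0,0,0,0,0,5, 0,0,0,0,0,0,5, 0,0,0,0,0,0,5, 0,0,0,0,0,0,5, 0,0,0,0,0,0,5, 0,0,0,0,0,0,5, 0,0,-20,0,0,0,5, 0,0,-30,0,0,0,5]' 70
python3 -c "
from h import *
go(518.2,-355.4,75,8.5)"
```

```text
time: 17.3
tool_pos: [0.5184, -0.3555, 0.0765]
tcp_rot: [-2.045, -2.382, 0.0]
wrist_force: [-0.3, 0.1, 0.3]
width: 0.7
grip_force: 0.0
turn [-0.1 -0.1  0.2] q6 -0.79
shift (after 1st turn) [ 0.1 -0.2  1.5] t 17.3 p [ 518.4 -355.5   76.5] yhead 8.7 zax [-0.002  0.001 -1.   ] w 59.8 g 0.0 F [-0.3  0.1  0.3]
time: 18.1
tool_pos: [0.5165, -0.354, 0.1244]
tcp_rot: [-2.043, -2.376, 0.001]
wrist_force: [0.1, -0.2, -3.8]
width: 0.154
grip_force: 70.4
turn [-0.3 -0.3  0.1] q6 -0.79
shift (after 1st turn) [-1.7  1.5 49.4] t 18.1 p [ 516.5 -354.   124.4] yhead 8.6 zax [-0.006  0.005 -1.   ] w 13.2 g 70.4 F [ 0.1 -0.2 -3.8]
```

```bash
python3 -c "
from h import *
go(560.2,-21.3,265,4.4)"
```

```text
turn [-0.3 -0.3  4.2] q6 -0.79
shift (after 1st turn) [ 328.3   69.1 -140.6] t 18.1 p [ 516.5 -354.   124.4] yhead 8.6 zax [-0.006  0.005 -1.   ] w 13.2 g 70.4 F [ 0.1 -0.2 -3.8]
```

```bash
python3 -m inch '[0,0,-30,-0.3,-0.3,4.2,5, 0,0,-40,0,0,0,5, 0,0,-40,0,0,0,5, 0,0,-30,0,0,0,5, 20,4,0,0,0,0,5, 40,8,0,0,0,0,5, 40,8,0,0,0,0,5, 40,8,0,0,0,0,5]'
python3 -m inch '[40,8,0,0,0,0,5, 40,8,0,0,0,0,5, 40,9,0,0,0,0,5, 36,8,0,0,0,0,5, 22,5,0,0,0,0,5, 10,3,0,0,0,0,5, 0,0,0,0,0,0,5, 0,0,0,0,0,0,5]'
python3 -c "
from h import *
go(560.2,-21.3,265,4.4)
im,prm=shot('wrist','w6')"
```

```text
time: 18.9
tool_pos: [0.5341, -0.211, 0.2642]
tcp_rot: [2.133, 2.302, -0.0]
wrist_force: [0.9, -0.5, -3.7]
width: 0.154
grip_force: 70.7
time: 19.7
tool_pos: [0.5612, -0.0235, 0.2652]
tcp_rot: [2.129, 2.301, -0.002]
wrist_force: [-0.9, 0.0, -3.2]
width: 0.155
grip_force: 70.6
turn [0.2 0.3 0. ] q6 -0.16
shift (after 1st turn) [ 2.3 -0.9  0.2] t 19.7 p [561.2 -23.5 265.2] yhead 4.4 zax [ 0.004 -0.005 -1.   ] w 13.3 g 70.6 F [-0.9  0.  -3.2]
```

View pics/w6.png

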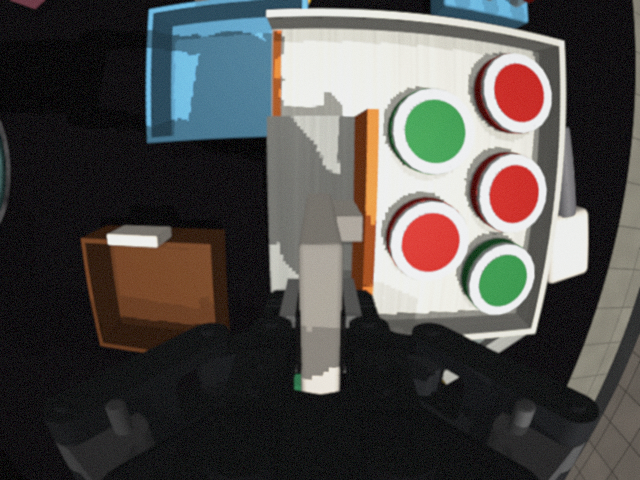

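```bash
python3 -c "
from h import *
s,p,M=st();prm=viewer.camera_params('wrist')
# card axes: x=tool y, z=-tool z, y=z cross x
x=M[:,1];z=-M[:,2];y=np.cross(z,x)
for dy in (-4,0,4):
  o=p-.073*z+dy*.001*y
  print(dy,proj('wrist',[o+.0225*x+.075*y+.06*z,o-.03*x+.075*y+.004*z,o+.02*x+.075*y+.004*z],prm).tolist())
im=cv2.imread('pics/w6.png');c=big(mask(im,(3,150,60),(20,255,255),(340,90,400,300)));print(c.min(0),c[:,0].max(),c[c[:,1]<c[:,1].min()+3].mean(0))
go(560.2,-21.5,221,4.4)
"

```

```text
-4 [[372.5, 125.8], [266.2, 129.7], [354.4, 129.1]]
0 [[372.6, 116.4], [266.2, 122.7], [354.5, 122.1]]
4 [[372.6, 107.0], [266.1, 115.8], [354.5, 115.2]]
[352 110] 377 [371.3125 110.5   ]
turn [ 0.2  0.3 -0. ] q6 -0.16
shift (after 1st turn) [ 2.6 -1.  44.6] t 19.8 p [561.4 -24.  265.6] yhead 4.4 zax [ 0.005 -0.005 -1.   ] w 12.8 g 70.6 F [-0.4 -1.3 -3.1]
```

```bash
python3 -m inch '[0,-1,15,0.2,0.3,0,5, 0,0,15,0,0,0,5, 0,0,10,0,0,0,5, 0,0,4,0,0,0,5, 0,0,3,0,0,0,5, 0,0,2,0,0,0,5, 0,0,2,0,0,0,5, 0,0,0,0,0,0,5]'
cat > tip.py <<'E'
from h import *
s,p,M=st()
a4=np.radians(4.44);Q=np.array([[np.cos(a4),-np.sin(a4),0],[np.sin(a4),np.cos(a4),0],[0,0,1]])
ax=Q@[-np.sin(np.radians(20)),-np.cos(np.radians(20)),0];h=np.array([.6573,.0195,.140])
def station(P): return Q.T@(np.array(P)-[.6573,.0195,0])
def step(deg):
    Rm=R.from_rotvec(ax*np.radians(deg)).as_matrix();d=Rm@(p-h)+h-p
    print(deg,"shift",np.round(M.T@d*1000,2),"turn",np.round(M.T@ax*deg,2))
E
python3 -c "
from tip import *
go(561,-23,213,4.4)
for d in (2.5,2.6,2): step(d)
print(station(p))"
```

```text
time: 20.55
tool_pos: [0.5617, -0.0233, 0.2162]
tcp_rot: [2.132, 2.304, 0.004]
wrist_force: [-0.2, 0.0, -2.1]
width: 0.154
grip_force: 70.6
turn [0.2 0.  0. ] q6 -0.16
shift (after 1st turn) [ 0.3 -0.7  3.2] t 20.6 p [561.7 -23.3 216.2] yhead 4.4 zax [ 0.004  0.    -1.   ] w 13.2 g 70.6 F [-0.2  0.  -2.1]
2.5 shift [ 1.11 -3.07  3.58] turn [-2.35 -0.85 -0.  ]
2.6 shift [ 1.15 -3.18  3.72] turn [-2.44 -0.89 -0.  ]
2 shift [ 0.89 -2.46  2.85] turn [-1.88 -0.68 -0.  ]
[-0.09860053 -0.03522778  0.21621214]
```

```bash
python3 -m inch '[0,0,1.5,0,0,0,5, 0,0,1.5,0,0,0,5, 0.62,-1.72,2,-1.32,-0.48,0,5, 0.62,-1.72,2,-1.32,-0.48,0,5, 0.62,-1.72,2,-1.32,-0.48,0,5, 0.62,-1.72,2,-1.32,-0.48,0,5, 0.62,-1.72,2,-1.32,-0.48,0,5, 0,0,0,0,0,0,5]'
python3 -c "
from tip import *
print(s['wrist_force'],station(p),np.degrees(np.arccos(-M[2,2])))
v=M.T@ax;print(v, M.T@np.cross(ax,p-h)*1000*np.radians(1.4))
from h import shot
im,_=shot('top','t3');c=cv2.resize(im[90:300,220:440],None,fx=2.7,fy=2.7);cv2.imwrite('pics/c7.png',c)"
```

```text
time: 21.35
tool_pos: [0.5543, -0.0211, 0.2048]
tcp_rot: [2.054, 2.22, 0.093]
wrist_force: [-1.3, -0.1, 6.2]
width: 0.152
grip_force: 72.1
[-1.30949468 -0.0691969   6.20961035] [-0.10580194 -0.03254271  0.20476554] 7.496421257653164
[-0.93971532 -0.34195479 -0.00142837] [ 0.63017288 -1.73983055  1.93246815]
```

View pics/c7.png

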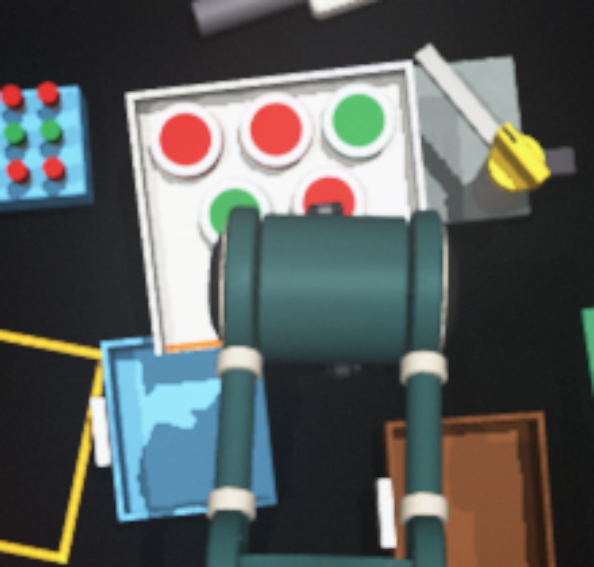

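```bash
python3 -m inch '[0.62,-1.72,1.9,-1.32,-0.48,0,5, 0.62,-1.72,1.9,-1.32,-0.48,0,5, 0.62,-1.72,1.9,-1.32,-0.48,0,5, 0.62,-1.72,1.9,-1.32,-0.48,0,5, 0.62,-1.72,1.9,-1.32,-0.48,0,5, 0.62,-1.72,1.9,-1.32,-0.48,0,5, 0.62,-1.72,1.9,-1.32,-0.48,0,5, 0.62,-1.72,1.9,-1.32,-0.48,0,5]'
python3 -c "
from tip import *
print(s['wrist_force'],station(p),np.degrees(np.arccos(-M[2,2])))"
python3 -m inch '[0.62,-1.72,1.9,-1.32,-0.48,0,5, 0.62,-1.72,1.9,-1.32,-0.48,0,5, 0,0,0,0,0,0,5, 0,0,0,0,0,0,5, 0,0,0,0,0,0,5, 0,0,0,0,0,0,5, 0,0,0,0,0,0,5, 0,0,0,0,0,0,5]'
python3 -m inch '[0,0,0,0,0,0,5, 0,0,0,0,0,0,5, 0,0,0,0,0,0,5, 0,0,0,0,0,0,5, 0,0,0,0,0,0,5, 0,0,0,0,0,0,5, 0,0,0,0,0,0,5, 0,0,0,0,0,0,5]'
python3 -c "
from tip import *
print(s['wrist_force'],station(p),np.degrees(np.arccos(-M[2,2])))
im,_=shot('wrist','w7')"
```

```text
time: 22.2
tool_pos: [0.5439, -0.018, 0.1868]
tcp_rot: [1.932, 2.087, 0.217]
wrist_force: [-2.9, 0.1, 4.4]
width: 0.154
grip_force: 71.8
[-2.8792949   0.12166397  4.41544074] [-0.11598876 -0.02863282  0.1867734 ] 18.707949000561253
time: 23.0
tool_pos: [0.5405, -0.0173, 0.181]
tcp_rot: [1.904, 2.056, 0.242]
wrist_force: [-5.4, 0.8, 6.5]
width: 0.15
grip_force: 72.3
time: 23.8
tool_pos: [0.5404, -0.0173, 0.181]
tcp_rot: [1.904, 2.056, 0.242]
wrist_force: [-4.7, 1.8, 6.4]
width: 0.155
grip_force: 72.2
[-4.65050933  1.76797459  6.35950113] [-0.11936217 -0.02764978  0.18100972] 21.23965030158292
```

View pics/w7.png

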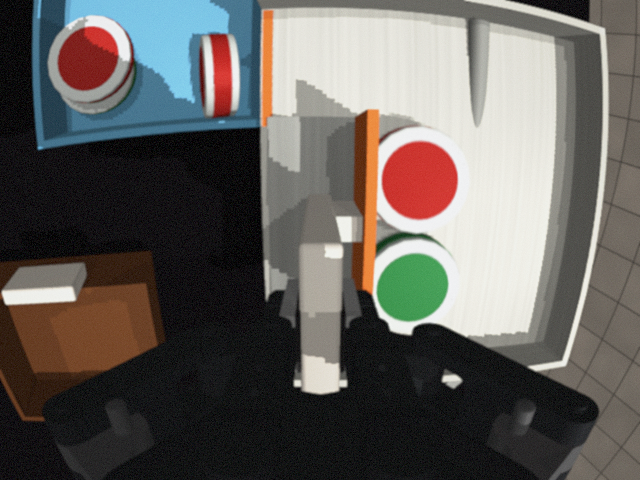

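```bash
python3 -m inch '[0,0,0,0,0,0,5, 0,0,0,0,0,0,5, 0,0,0,0,0,0,5, 0,0,0,0,0,0,5, 0,0,0,0,0,0,5, 0,0,0,0,0,0,5, 0,0,0,0,0,0,5, 0,0,0,0,0,0,5]'
python3 -m inch '[0,0,0,0,0,0,5, 0,0,0,0,0,0,5, 0,0,0,0,0,0,5, 0,0,0,0,0,0,5, 0,0,0,0,0,0,5, 0,0,0,0,0,0,5, 0,0,0,0,0,0,5, 0,0,0,0,0,0,5]'
cat > dish.py <<'E'
from h import *
im,_=shot('wrist',f"wd{int(st()[0]['time']*10)}")
def blobs(lo,hi):
    m=mask(im,lo,hi);m[:, :]=m
    for c in cv2.findContours(m,cv2.RETR_EXTERNAL,cv2.CHAIN_APPROX_NONE)[0]:
        if cv2.contourArea(c)>150: print(np.round(c[:,0].mean(0)),cv2.contourArea(c),end="; ")
print("red");blobs((172,120,80),(180,255,255));blobs((0,170,80),(3,255,255));print("green");blobs((50,120,50),(80,255,255))
E
python3 dish.py
```

```text
time: 24.65
tool_pos: [0.5405, -0.0173, 0.181]
tcp_rot: [1.904, 2.056, 0.242]
wrist_force: [-5.1, 0.5, 6.2]
width: 0.156
grip_force: 72.1
time: 25.45
tool_pos: [0.5405, -0.0173, 0.181]
tcp_rot: [1.904, 2.056, 0.242]
wrist_force: [-5.5, 1.1, 6.0]
width: 0.152
grip_force: 72.2
red
[235.  91.] 244.5; [85. 54.] 2724.5; [136.  59.] 941.5; green
[221.  70.] 619.0; [190.  53.] 1441.0;
```

```bash
python3 -m inch '[-1.18,3.27,-3.6,2.5,0.91,0,5, -1.18,3.27,-3.6,2.5,0.91,0,5, -1.18,3.27,-3.6,2.5,0.91,0,5, -1.18,3.27,-3.6,2.5,0.91,0,5, -1.18,3.27,-3.6,2.5,0.91,0,5, -1.18,3.27,-3.6,2.5,0.91,0,5, -1.18,3.27,-3.6,2.5,0.91,0,5, -1.18,3.27,-5,2.5,0.91,0,5]'
python3 dish.py; python3 -c "
from tip import *
go(561,-23,265,4.4)"
```

```text
time: 26.3
tool_pos: [0.5616, -0.0232, 0.2163]
tcp_rot: [-2.133, -2.305, -0.001]
wrist_force: [1.4, -0.5, -2.2]
width: 0.153
grip_force: 70.7
red
[162.  77.] 1397.5; [216.  77.] 511.5; green
[243.  71.] 633.0; turn [ 0.  -0.1  0. ] q6 -0.16
shift (after 1st turn) [  0.8  -2.2 -48.4] t 26.4 p [563.3 -23.7 216.6] yhead 4.4 zax [-0.     0.002 -1.   ] w 13.2 g 70.8 F [ 5.5 -1.  -2.7]
```

```bash
python3 -m inch '[0,0,-15,0,0,0,5, 0,0,-35,0,0,0,5, -20,-3,0,0,0,0,5, -40,-5,0,0,0,0,5, -40,-5,0,0,0,0,5, -40,-5,0,0,0,0,5, -40,-5,0,0,0,0,5, -40,-5,0,0,0,0,5]'
python3 -c "
from h import *
go(518,-366,100,6.4)
im,prm=shot('top','t4')
box=(225,190,330,300)
for n,a,b in (('red',(172,120,80),(180,255,255)),('red',(0,170,80),(3,255,255)),('green',(50,120,50),(80,255,255)),('blue',(92,80,60),(112,255,255))):
  for c in cv2.findContours(mask(im,a,b,(100,100,420,400)),cv2.RETR_EXTERNAL,cv2.CHAIN_APPROX_NONE)[0]:
    if cv2.contourArea(c)>30: print(n,c[:,0].mean(0).round(),cv2.contourArea(c))
"
```

```text
time: 27.15
tool_pos: [0.5482, -0.2454, 0.264]
tcp_rot: [-2.132, -2.304, 0.0]
wrist_force: [0.9, -0.3, -3.1]
width: 0.15
grip_force: 70.6
turn [-0.1 -0.1 -2. ] q6 -0.54
shift (after 1st turn) [-116.5  -43.5  164. ] t 27.1 p [ 548.2 -245.4  264. ] yhead 4.4 zax [-0.002  0.002 -1.   ] w 12.8 g 70.6 F [ 0.9 -0.3 -3.1]
red [240. 368.] 69.0
red [179. 372.] 364.5
red [216. 327.] 77.5
red [300. 222.] 59.5
red [296. 265.] 182.5
red [298. 242.] 34.5
red [224. 125.] 34.0
red [237. 124.] 33.5
green [293. 233.] 54.5
green [199. 155.] 35.5
green [225. 139.] 36.0
green [239. 138.] 37.0
green [197. 127.] 46.5
green [211. 126.] 44.5
blue [290. 247.] 2887.0
blue [220. 143.] 2211.5
```

```bash
python3 -m inch '[-30,-11,0,0,0,-2,5, -40,-15,0,0,0,0,5, -30,-11,15,0,0,0,5, -16.5,-6.5,35,0,0,0,5, 0,0,40,0,0,0,5, 0,0,40,0,0,0,5, 0,0,25,0,0,0,5, 0,0,0,0,0,0,5]'
python3 -c "
from h import *
go(518,-366,77,6.4)"
```

```text
time: 28.0
tool_pos: [0.5137, -0.3612, 0.1033]
tcp_rot: [-2.085, -2.332, 0.001]
wrist_force: [-1.0, 0.8, -3.6]
width: 0.151
grip_force: 70.4
turn [-0.6 -0.5  0. ] q6 -0.76
shift (after 1st turn) [-5.2  3.8 26.3] t 28.0 p [ 513.7 -361.2  103.3] yhead 6.4 zax [-0.011  0.008 -1.   ] w 12.9 g 70.4 F [-1.   0.8 -3.6]
```

```bash
python3 -m inch '[-5,4,8,0,0,0,5, 0,0,8,0,0,0,5, 0,0,5,0,0,0,5, 0,0,3,0,0,0,5, 0,0,2,0,0,0,5, 0,0,1,0,0,0,5, 0,0,0,0,0,0,5, 0,0,0,0,0,0,5]'
python3 -c "
from h import *
go(518,-366,76,6.4)"
```

```text
time: 28.8
tool_pos: [0.5224, -0.3693, 0.0821]
tcp_rot: [-2.092, -2.341, -0.0]
wrist_force: [0.6, 0.2, -3.4]
width: 0.153
grip_force: 70.5
turn [-0.1 -0.1  0. ] q6 -0.77
shift (after 1st turn) [ 3.8 -4.1  6.1] t 28.8 p [ 522.4 -369.3   82.1] yhead 6.4 zax [-0.001  0.001 -1.   ] w 13.1 g 70.5 F [ 0.6  0.2 -3.4]
```

```bash
python3 -m inch '[3.8,-4,2,0,0,0,5, 0,0,2,0,0,0,5, 0,0,2,0,0,0,5, 0,0,2,0,0,0,5, 0,0,1,0,0,0,5, 0,0,0,0,0,0,5, 0,0,0,0,0,0,5, 0,0,0,0,0,0,5]'
python3 -c "
from h import *
go(518,-366,76,6.4)"
```

```text
time: 29.6
tool_pos: [0.5185, -0.3663, 0.0791]
tcp_rot: [-2.093, -2.342, 0.0]
wrist_force: [-10.1, 6.7, 26.1]
width: 0.154
grip_force: 75.0
turn [-0. -0.  0.] q6 -0.77
shift (after 1st turn) [ 0.4 -0.4  3.1] t 29.6 p [ 518.5 -366.3   79.1] yhead 6.4 zax [-0.  0. -1.] w 13.1 g 75.0 F [-10.1   6.7  26.1]
```

```bash
python3 -m inch '[0,0,-2.5,0,0,0,5, 0,0,0,0,0,0,40, 0,0,0,0,0,0,60, 0,0,0,0,0,0,60, 0,0,-20,0,0,0,60, 0,0,-40,0,0,0,60, 0,0,-50,0,0,0,60, 0,0,-50,0,0,0,60]'
python3 -m inch '[0,0,-40,0,0,0,60, 50,0,0,0,0,0,60, 50,0,0,0,0,0,60, 0,0,0,0,0,0,60, 0,0,0,0,0,0,60, 0,0,0,0,0,0,60, 0,0,0,0,0,0,60, 0,0,0,0,0,0,60]'
python3 -c "
from h import *
im,prm=shot('wrist','w8')
c=big(mask(im,(8,120,120),(20,255,255),(100,100,500,320)));print('orange',c.min(0),c.max(0),rect(plane('wrist',c,.063,prm)))
k=big(mask(im,(50,100,60),(80,255,255)));print('mat',rect(plane('wrist',k,.003,prm)))
m=mask(im,(20,120,120),(35,255,255));print('knob',rect(plane('wrist',big(m),.17,prm)))
go(668,-180,270,-53.7)
"
```

```text
time: 30.4
tool_pos: [0.5175, -0.3656, 0.2354]
tcp_rot: [-2.09, -2.339, 0.0]
wrist_force: [1.1, -1.1, -0.1]
width: 0.702
grip_force: 0.0
time: 31.2
tool_pos: [0.5071, -0.2678, 0.2751]
tcp_rot: [-2.093, -2.339, 0.0]
wrist_force: [0.6, -0.5, -0.9]
width: 0.708
grip_force: 0.0
orange [156 100] [186 126] (array([ 348.9, -187.1]), array([25.7, 35.1]), 89.9, [[331.0, -200.0], [366.0, -200.0], [367.0, -174.0], [331.0, -174.0]])
mat (array([ 517.4, -363.6]), array([103.5, 203.7]), 6.0, [[455.0, -268.0], [477.0, -470.0], [579.0, -460.0], [558.0, -257.0]])
knob (array([ 658.5, -184.1]), array([72.9, 41.3]), 3.5, [[621.0, -166.0], [623.0, -207.0], [696.0, -202.0], [694.0, -161.0]])
turn [-0.2 -0.  60.1] q6 -0.64
shift (after 1st turn) [181.6  24.6   5.2] t 31.2 p [ 507.1 -267.7  275.2] yhead 6.4 zax [-0.002  0.002 -1.   ] w 59.9 g 0.0 F [-0.4 -0.6  0.4]
```

```bash
python3 -c "
from h import *
im=cv2.imread('pics/w8.png');prm=viewer.camera_params('wrist')
k=big(mask(im,(50,100,60),(80,255,255)));x0,y0=k.min(0);x1,y1=k.max(0);print(x0,y0,x1,y1)
m=mask(im,(5,120,100),(25,255,255),(x0,y0,x1,y1));c=big(m)
w=plane('wrist',c,.063,prm);r=rect(w);print('orange',r)
p=np.array(r[3]);y=np.array([-np.sin(np.radians(6.4)),np.cos(np.radians(6.4))]);x=np.array([y[1],-y[0]])
o=r[0]-22.5*x;d=o-[517.5,-362.8];print('card in mat',d@x,d@y)
"
```

```text
275 193 366 349
orange (array([ 538.3, -348.5]), array([  7.4, 149.4]), 7.3, [[525.0, -275.0], [544.0, -423.0], [551.0, -422.0], [533.0, -274.0]])
card in mat -0.2356215509091391 11.892327454104947
```

```bash
python3 -m inch '[17.3,42.5,0,0,0,0,45, 17.3,42.5,0,0,0,0,45, 17.3,42.5,0,0,0,0,45, 17.3,42.5,0,0,0,0,45, 0,0,0,0,0,8.5,45, 0,0,0,0,0,8.5,45, 0,0,0,0,0,8.5,45, 0,0,0,0,0,8.5,45]'
python3 -m inch '[0,0,0,0,0,8.5,45, 0,0,0,0,0,8.5,45, 0,0,0,0,0,8.5,45, 0,0,0,0,0,0,45, 0,0,0,0,0,0,45, 0,0,0,0,0,0,45, 0,0,0,0,0,0,45, 0,0,0,0,0,0,45]'
python3 -c "
from h import *
go(668.3,-180.2,144,-53.7)"
```

```text
time: 32.05
tool_pos: [0.6686, -0.1795, 0.2747]
tcp_rot: [-2.69, -1.618, 0.002]
wrist_force: [0.3, 0.4, 0.6]
width: 0.532
grip_force: 0.0
time: 32.85
tool_pos: [0.6683, -0.179, 0.2754]
tcp_rot: [-2.978, -0.995, 0.002]
wrist_force: [0.2, -0.4, 0.3]
width: 0.528
grip_force: 0.0
turn [-0.1  0.   0.7] q6 0.63
shift (after 1st turn) [ -0.7   1.  131.4] t 32.9 p [ 668.3 -179.   275.4] yhead -53.0 zax [-0.002  0.001 -1.   ] w 45.1 g 0.0 F [ 0.2 -0.4  0.3]
```

```bash
python3 -m inch '[-0.7,1,30,0,0,0.7,45, 0,0,35,0,0,0,45, 0,0,35,0,0,0,45, 0,0,22,0,0,0,45, 0,0,6,0,0,0,45, 0,0,0,0,0,0,5, 0,0,0,0,0,0,5, 0,0,0,0,0,0,5]' 60
python3 -m inch '[0,0,0,0,0,0,5, 0,0,0,0,0,-4,5, 0,0,0,0,0,-8,5, 0,0,0,0,0,-8,5, 0,0,0,0,0,-8,5, 0,0,0,0,0,-8,5, 0,0,0,0,0,-8,5, 0,0,0,0,0,-8,5]'
python3 -m inch '[0,0,0,0,0,-8,5, 0,0,0,0,0,-8,5, 0,0,0,0,0,-8,5, 0,0,0,0,0,-4,5, 0,0,0,0,0,0,5, 0,0,0,0,0,0,5, 0,0,0,0,0,0,5, 0,0,0,0,0,0,5]'
python3 -c "
from h import *
go(668.3,-180.2,144,25);print(st()[0]['torque'])"
```

```text
time: 33.65
tool_pos: [0.6693, -0.1803, 0.1496]
tcp_rot: [-2.985, -0.979, -0.002]
wrist_force: [-0.7, 1.2, -0.5]
width: 0.145
grip_force: 60.6
time: 34.45
tool_pos: [0.6685, -0.1798, 0.1496]
tcp_rot: [-2.249, -2.191, -0.002]
wrist_force: [-3.0, 1.9, 3.2]
width: 0.149
grip_force: 59.9
time: 35.25
tool_pos: [0.668, -0.18, 0.1496]
tcp_rot: [-1.66, -2.665, -0.001]
wrist_force: [-4.2, 0.9, 6.9]
width: 0.148
grip_force: 60.1
turn [-0.  -0.1  1.2] q6 -0.76
shift (after 1st turn) [-0.3  0.2  5.6] t 35.2 p [ 668.  -180.   149.6] yhead 26.2 zax [-0.001  0.002 -1.   ] w 12.7 g 60.1 F [-4.2  0.9  6.9]
[0.3200918  0.65711201 0.04712619]
```

```bash
python3 -m inch '[0,0,0,0,0,0,50, 0,0,0,0,0,0,50, 0,0,0,0,0,0,50, 0,0,-40,0,0,0,50, 0,0,-40,0,0,0,50, 0,0,-40,0,0,0,50, 0,0,-20,0,0,0,50, 0,0,0,0,0,0,50]'
python3 -c "
from h import *
im,prm=shot('wrist','w9')
cv2.imwrite('pics/c9.png',im)
m=mask(im,(20,120,215),(35,255,255));print(rect(plane('wrist',big(m),.17,prm)))
im,prm=shot('top','t5')
c=big(mask(im,(92,80,60),(112,255,255),(220,190,345,330)));print(c.min(0),c.max(0),rect(plane('top',c,.06,prm)))
go(455,180,285,94.4)
go(455,180,285)"
```

```text
time: 36.05
tool_pos: [0.6708, -0.181, 0.2931]
tcp_rot: [1.656, 2.661, 0.004]
wrist_force: [0.1, -0.1, 1.0]
width: 0.587
grip_force: 0.0
(array([ 675.1, -177.8]), array([26.4, 53.3]), 25.7, [[652.0, -159.0], [675.0, -207.0], [699.0, -196.0], [675.0, -148.0]])
[257 215] [322 283] (array([458.1, 108.9]), array([163.5, 144. ]), 4.2, [[371.0, 175.0], [382.0, 31.0], [545.0, 43.0], [534.0, 187.0]])
turn [  0.   -0.1 -68.2] q6 -0.76
shift (after 1st turn) [185.2 375.6   2.4] t 36.1 p [ 668.5 -180.3  287.4] yhead 26.2 zax [-0.001  0.001 -1.   ] w 50.1 g 0.0 F [ 0.2 -0.  -0.4]
shift (after 1st turn) [417.5 -32.4   3. ] t 36.1 p [ 668.5 -180.3  287.4] yhead 26.2 zax [-0.001  0.001 -1.   ] w 50.1 g 0.0 F [ 0.2 -0.  -0.4]
```

```bash
python3 -m inch '[37,-3,0,0,0,0,60, 42,-3,0,0,0,0,60, 42,-3,0,0,0,0,60, 42,-3,0,0,0,0,60, 42,-3,0,0,0,0,60, 42,-3,0,0,0,0,60, 42,-3,0,0,0,0,60, 42,-3,0,0,0,0,60]'
python3 -m inch '[42,-4,0,0,0,0,60, 42,-4,0,0,0,0,60, 0,0,0,0,0,-8.5,60, 0,0,0,0,0,-8.5,60, 0,0,0,0,0,-8.5,60, 0,0,0,0,0,-8.5,60, 0,0,0,0,0,-8.5,60, 0,0,0,0,0,-8.5,60]'
python3 -m inch '[0,0,0,0,0,-8.5,60, 0,0,0,0,0,-8.5,60, 0,0,0,0,0,0,60, 0,0,0,0,0,0,60, 0,0,0,0,0,0,60, 0,0,0,0,0,0,60, 0,0,0,0,0,0,60, 0,0,0,0,0,0,60]'
python3 -c "
from h import *
im,prm=shot('wrist','w10')
c=big(mask(im,(92,80,60),(112,255,255)));print(c.min(0),c.max(0),rect(plane('wrist',c,.06,prm)))
go(455,182,64,94.4)"
```

```text
time: 36.95
tool_pos: [0.4982, 0.1071, 0.2851]
tcp_rot: [-1.657, -2.662, 0.004]
wrist_force: [0.4, 1.4, 0.7]
width: 0.7
grip_force: 0.0
time: 37.75
tool_pos: [0.4549, 0.1775, 0.2853]
tcp_rot: [-0.339, -3.117, 0.001]
wrist_force: [0.1, -0.6, 0.1]
width: 0.708
grip_force: 0.0
time: 38.55
tool_pos: [0.4563, 0.1779, 0.2883]
tcp_rot: [0.115, -3.138, -0.002]
wrist_force: [-1.2, 0.4, 0.6]
width: 0.7
grip_force: 0.0
[182 121] [320 277] (array([458.9, 106. ]), array([163.7, 143.3]), 4.1, [[372.0, 172.0], [382.0, 29.0], [546.0, 40.0], [535.0, 183.0]])
turn [ 0.1 -0.1 -0.2] q6 -1.32
shift (after 1st turn) [  1.    4.1 224.4] t 38.6 p [456.3 177.9 288.4] yhead 94.2 zax [-0.001  0.002 -1.   ] w 60.2 g 0.0 F [0.6 0.8 0.2]
```

View pics/w10.png

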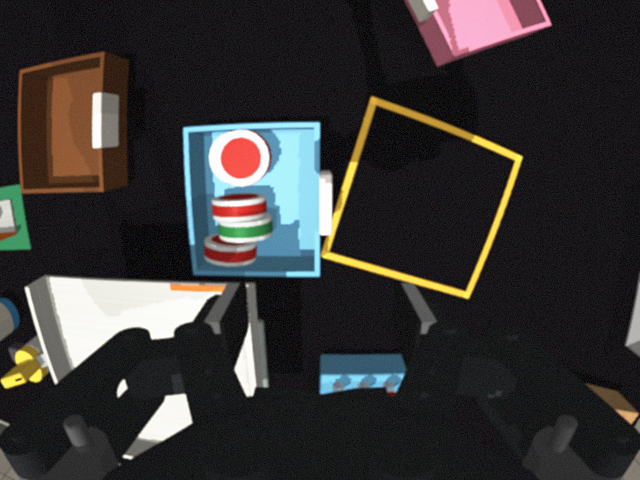

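```bash
python3 -c "
from h import *
im=cv2.imread('pics/t5.png')
for n,a,b in (('red',(172,120,80),(180,255,255)),('red',(0,170,80),(3,255,255)),('green',(50,120,50),(80,255,255))):
  for c in cv2.findContours(mask(im,a,b,(255,100,390,290)),cv2.RETR_EXTERNAL,cv2.CHAIN_APPROX_NONE)[0]:
    if cv2.contourArea(c)>8: print(n,c[:,0].mean(0).round(),cv2.contourArea(c))
im=cv2.imread('pics/w10.png');prm=viewer.camera_params('wrist')
c=big(mask(im,(172,120,80),(180,255,255),(200,120,290,190))|mask(im,(0,120,80),(5,255,255),(200,120,290,190)))
print([ (z,np.round(cv2.minEnclosingCircle((plane('wrist',c,z,prm)*1000).astype(np.float32))[1]*2,1)) for z in (.027,.049)])
im=cv2.imread('pics/w1.png');print('ref spot diam unknown; from w3-like')
"
python3 -m inch '[2,4.3,30,0,0,0,45, 0,0,45,0,0,0,45, 0,0,45,0,0,0,45, 0,0,45,0,0,0,45, 0,0,40,0,0,0,45, 0,0,20,0,0,0,45, 0,0,0,0,0,0,45, 0,0,0,0,0,0,45]' 100
python3 -c "
from h import *
go(454,182,52,94.2)"
```

```text
red [300. 222.] 58.5
red [296. 265.] 182.5
red [297. 242.] 37.5
green [294. 233.] 55.0
[(0.027, np.float64(44.4)), (0.049, np.float64(42.0))]
ref spot diam unknown; from w3-like
time: 39.4
tool_pos: [0.4539, 0.1825, 0.0636]
tcp_rot: [0.115, -3.138, -0.002]
wrist_force: [0.1, -0.5, 0.5]
width: 0.525
grip_force: 0.0
turn [ 0.1 -0.1  0. ] q6 -1.32
shift (after 1st turn) [-0.1 -0.5 11.6] t 39.4 p [453.9 182.5  63.6] yhead 94.2 zax [-0.002  0.001 -1.   ] w 44.9 g 0.0 F [ 0.1 -0.5  0.5]
```

```bash
python3 -m inch '[0,0,11,0,0,0,45, 0,0,0,0,0,0,5, 0,0,0,0,0,0,5, 0,0,0,0,0,0,5, 0,0,0,0,0,0,5, 0,0,0,0,0,0,5, 0,0,0,0,0,0,5, 0,0,0,0,0,0,5]' 110
python3 -m inch '[0,0,-5,0,0,0,5, 0,0,-10,0,0,0,5, 0,0,-10,0,0,0,5, 0,0,0,0,0,0,5, 0,0,0,0,0,0,5, 0,0,0,0,0,0,5, 0,0,0,0,0,0,5, 0,0,0,0,0,0,5]'
python3 -c "
from h import *
b=np.array([454.1,301.2]);a=np.radians(77.5);t=b+76*np.array([np.cos(a),np.sin(a)]);print(t)
go(*t,56,77.5)"
```

```text
time: 40.2
tool_pos: [0.4545, 0.1824, 0.0543]
tcp_rot: [-0.117, 3.139, 0.001]
wrist_force: [-2.5, -0.1, 7.6]
width: 0.162
grip_force: 107.6
time: 41.0
tool_pos: [0.4532, 0.1822, 0.0768]
tcp_rot: [0.115, -3.137, -0.002]
wrist_force: [0.1, 0.9, -5.2]
width: 0.149
grip_force: 108.6
[470.54941066 375.39849654]
turn [ 0.1 -0.2 16.7] q6 -1.32
shift (after 1st turn) [ 24.9 192.3  20.8] t 41.0 p [453.2 182.2  76.8] yhead 94.2 zax [-0.003  0.001 -1.   ] w 12.7 g 108.6 F [ 0.1  0.9 -5.2]
```

```bash
python3 -m inch '[-3,17,0,0,0,0,5, -4.5,27,0,0,0,0,5, -4.5,30,0,0,0,0,5, -4.5,30,0,0,0,0,5, -4.5,30,0,0,0,0,5, -4.5,27,0,0,0,0,5, -4,20,0,0,0,0,5, -2,10,0,0,0,0,5]'
python3 -m inch '[0,0,0,0,0,4,5, 0,0,0,0,0,4.4,5, 0,0,0,0,0,4.4,5, 0,0,0,0,0,4,5, 0,0,0,0,0,0,5, 0,0,0,0,0,0,5, 0,0,0,0,0,0,5, 0,0,0,0,0,0,5]'
python3 -c "
from h import *
go(470.5,375.4,56,77.5)"
```

```text
time: 41.8
tool_pos: [0.4712, 0.3771, 0.0773]
tcp_rot: [0.118, -3.138, -0.003]
wrist_force: [-0.2, -0.2, -5.7]
width: 0.152
grip_force: 109.0
time: 42.6
tool_pos: [0.471, 0.375, 0.0775]
tcp_rot: [-0.343, -3.121, -0.002]
wrist_force: [-0.4, 0.0, -5.3]
width: 0.153
grip_force: 109.0
turn [ 0.1 -0.1 -0. ] q6 -0.72
shift (after 1st turn) [ 0.6  0.3 21.5] t 42.6 p [471.  375.   77.5] yhead 77.5 zax [-0.002  0.001 -1.   ] w 13.0 g 109.0 F [-0.4  0.  -5.3]
```

```bash
python3 -m inch '[0,0,7,0,0,0,5, 0,0,7,0,0,0,5, 0,0,4,0,0,0,5, 0,0,3,0,0,0,5, 0,0,1.5,0,0,0,5, 0,0,0,0,0,0,5, 0,0,0,0,0,0,5, 0,0,0,0,0,0,5]'
python3 -m inch '[0,0,0,0,0,0,15, 0,0,0,0,0,0,25, 0,0,0,0,0,0,45, 0,0,0,0,0,0,45, 0,0,-20,0,0,0,45, 0,0,-40,0,0,0,45, 0,0,-50,0,0,0,45, 0,0,-50,0,0,0,45]'
python3 -m inch '[0,-25,-50,0,0,0,45, 0,-25,-20,0,0,0,45, 0,0,0,0,0,0,45, 0,0,0,0,0,0,45, 0,0,0,0,0,0,45, 0,0,0,0,0,0,45, 0,0,0,0,0,0,45, 0,0,0,0,0,0,45]'
python3 -c "
from h import *
im,prm=shot('wrist','w11')
c=big(mask(im,(92,80,60),(112,255,255)));print(c.min(0),c.max(0),rect(plane('wrist',c,.06,prm)))
print('bay',rect(plane('wrist',big(mask(im,(20,120,100),(35,255,255),(150,50,500,320))),0,prm)))
im,prm=shot('top','t6')
def f(n,lo,hi,z,box):
    c=big(mask(im,lo,hi,box));print(n,rect(plane('top',c,z,prm)))
f('mat',(50,100,60),(80,255,255),.003,(420,180,540,260))
f('orange',(5,150,100),(20,255,255),.063,(430,180,530,235))
f('knob',(20,120,120),(35,255,255),.17,(390,130,440,170))
f('bottle',(90,100,60),(120,255,255),.1,(450,120,500,175))
f('rack',(90,80,80),(115,255,255),.08,(185,115,262,175))
for n,a,b in (('red',(172,120,80),(180,255,255)),('red',(0,170,80),(3,255,255)),('green',(50,120,50),(80,255,255))):
  for c in cv2.findContours(mask(im,a,b,(165,190,390,310)),cv2.RETR_EXTERNAL,cv2.CHAIN_APPROX_NONE)[0]:
    if cv2.contourArea(c)>8: print(n,c[:,0].mean(0).round(),cv2.contourArea(c))
print(st()[0]['time'])"
```

```text
time: 43.4
tool_pos: [0.4712, 0.3757, 0.0566]
tcp_rot: [-0.344, -3.121, -0.002]
wrist_force: [-2.0, 1.8, 5.1]
width: 0.151
grip_force: 124.3
time: 44.2
tool_pos: [0.4708, 0.3744, 0.2159]
tcp_rot: [-0.344, -3.12, -0.0]
wrist_force: [0.8, 1.1, -0.1]
width: 0.528
grip_force: 0.0
time: 45.0
tool_pos: [0.4607, 0.3288, 0.2785]
tcp_rot: [-0.343, -3.119, -0.0]
wrist_force: [0.4, -0.2, 0.2]
width: 0.526
grip_force: 0.0
[223 123] [368 283] (array([454.7, 304.3]), array([144.1, 164.3]), 77.2, [[359.0, 252.0], [519.0, 216.0], [551.0, 356.0], [391.0, 393.0]])
bay (array([456.3, 306.3]), array([212.1, 203.7]), 77.1, [[333.0, 226.0], [532.0, 180.0], [579.0, 387.0], [381.0, 432.0]])
mat (array([ 517.4, -360.8]), array([103., 203.]), 6.2, [[455.0, -265.0], [477.0, -467.0], [580.0, -456.0], [558.0, -254.0]])
orange (array([ 538.6, -352.4]), array([  6.5, 158.4]), 6.7, [[526.0, -274.0], [545.0, -431.0], [551.0, -431.0], [533.0, -273.0]])
knob (array([ 660.2, -178.9]), array([45.7, 55.9]), 7.2, [[634.0, -154.0], [641.0, -209.0], [686.0, -204.0], [679.0, -148.0]])
bottle (array([ 677.6, -343.4]), array([58. , 60.2]), 42.7, [[636.0, -341.0], [677.0, -385.0], [719.0, -346.0], [678.0, -302.0]])
rack (array([704.3, 259.7]), array([105.7, 142.8]), 3.0, [[648.0, 328.0], [655.0, 186.0], [761.0, 191.0], [753.0, 334.0]])
red [216. 271.] 188.5
red [217. 249.] 58.0
red [221. 230.] 55.0
green [219. 240.] 61.0
45.1
```

```bash
python3 -c "
from h import *
P={};w=cv2.imread('pics/w11.png');t=cv2.imread('pics/t6.png')
def red(im,box):
    m=mask(im,(172,120,80),(180,255,255),box)|mask(im,(0,150,80),(5,255,255),box);c=big(m);M=cv2.moments(c);return np.array([[M['m10']/M['m00'],M['m01']/M['m00']]]),cv2.contourArea(c)
a,A=red(w,(223,123,368,283));b,B=red(t,(165,190,262,300));print(a,A,b,B)
c1,d1=rays('wrist',a,viewer.camera_params('wrist'));c2,d2=rays('top',b,viewer.camera_params('top'));d1=d1[0];d2=d2[0]
s=np.linalg.lstsq(np.column_stack([d1,-d2]),c2-c1,rcond=None)[0];print('pts',c1+s[0]*d1,c2+s[1]*d2)
im,p=shot('scene','s9')
for n,lo,hi in (('green',(50,120,50),(80,255,255)),):
  for c in cv2.findContours(mask(im,lo,hi,(150,170,520,470)),cv2.RETR_EXTERNAL,cv2.CHAIN_APPROX_NONE)[0]:
    if cv2.contourArea(c)>15: print(n,c[:,0].mean(0).round(),cv2.contourArea(c),c[:,0].min(0),c[:,0].max(0))
"
```

```text
[[266.3699422  161.64409579]] 1211.0 [[216.26988156 270.71319797]] 197.0
pts [0.40642926 0.28625437 0.0555991 ] [0.40521799 0.28617226 0.05558441]
green [330. 409.] 55.0 [327 404] [334 414]
green [318. 400.] 57.0 [314 395] [322 404]
green [349. 384.] 65.5 [345 379] [353 390]
green [316. 379.] 56.0 [312 374] [319 384]
green [304. 370.] 54.5 [300 365] [307 375]
green [393. 323.] 54.5 [383 314] [398 335]
green [202. 214.] 751.0 [162 195] [237 236]
green [182. 189.] 27.0 [178 185] [184 192]
```

```bash
python3 -c "
from workcell import job
print(job.finish_job())"
```

```text
the job is handed in; nothing more can be done
None
```

The job is handed in at about 45 s: all five dishes slid out into the blue carrier, now back in its bay, the card stands on its mat and the knob is turned back to locked; the fifth dish is hidden under another and was inferred from that one's height, and the result of the judging was not shown.

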